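# Find the heavy side of an eccentric rotor by feel and hold it down in an inclined bearing

## Task

Take the eccentric rotor out of its black holder block by its paddle and slide its square shank fully home into the socket of the inclined bearing on the stand. Feel where its hidden heavy side is by turning it about its leaning axis (in the hand or in the bearing), bring the heavy side to the lowest point, and finish while still gripping the paddle and holding it still there, ready to be bonded. Leave the tin, the bottle and the two end plugs alone.

Things in the scene. Friction and masses are not known exactly. Their poses are not given: they have to be found in the camera images.
- rotor: Eccentric rotor, 0.75 kg. Origin: centre of the underside of its aluminium drum (100 mm diameter, 30 mm thick); z up. Below: a steel square shank, 16 x 16 mm (sides along x, y), 26 mm long, then a round nose 12 mm long tapering from 16 to 9 mm diameter (38 mm in all). At the start it stands in the holder, drum on the block's top, and comes out straight up.
- paddle (a point): Centre of the rotor's steel paddle, 52.5 mm above the rotor's origin, same axes. The paddle, to be gripped firmly across its thickness, is 44 mm long (rotor x), 14 mm thick (rotor y) and stands from 30 to 75 mm above the rotor's origin. In the drum hides a 0.45 kg weight, 36 mm off the axis, in a new direction each time; nothing on the outside shows it.
- holder: Black block fixed to the bench, 80 x 80 x 48 mm, with an upright square hole of 19 mm in its centre in which the rotor's shank stands. Origin: centre of its underside, z up.
- socket (a point): Centre of the mouth of the hub's square socket (18 x 18 mm, 40 mm deep), flush with the hub's 44 x 44 mm end face. z points outwards along the bearing's axis; x, y lie along the socket's sides and turn with the hub. The shank fits in any of the four quarter turns, with about 0.1 rad of play each way; the rotor is home when its drum sits on the hub's face.
- head: Fixed leaning bearing housing under the hub, 72 mm diameter. Origin: on the bearing's axis, 48 mm below the socket's mouth. z points outwards along the axis, leaning 35 degrees from vertical towards the robot's side of the stand; x points uphill, so -x is the downhill side, where the heavy side belongs.
- hub (a joint): Angle of the socketed hub about its leaning axis (rad), anticlockwise positive seen from outside; no stops within four turns. Balanced; dry friction 0.035 N m. With the axis at this lean the rotor's weight pulls its heavy side down with 0.09 N m x sine of its angle from the lowest point, in the bearing or in the hand; let go, it swings and sticks up to 0.4 rad off.
- stand: Stand fixed to the bench, base plate 190 (x) x 160 (y) x 12 mm, with a grey pillar that carries the leaning bearing. Origin: centre of its underside, z up. The bearing's axis lies in the stand's x-z plane and leans to its -x, which points roughly to the robot.
- tin: Bystander: upright tin, 100 mm diameter, 125 mm tall. Origin: centre of its underside.
- bottle: Bystander: small upright bottle, 46 mm diameter, 130 mm tall. Origin: centre of its underside.
- plug_a: Bystander: steel end plug, 42 mm diameter, 26 mm tall. Origin: centre of its underside.
- plug_b: Bystander: a second steel end plug, 42 mm diameter, 26 mm tall. Origin: centre of its underside.
Mind the look-alikes: they are no part of the job. Of the things shaped like the stand, the grey one is meant.

How it is judged:
By the outcome, as a careful person would: the job done as asked, in the order asked, and still so for the second after the job is handed in, while the arm keeps its last pose, push and grip.
It also fails if it takes over 72 s, if anything falls off the work surface, if the arm or the gripper's body presses on something with over 40 N, if the wrist force passes 120 N, or if a joint passes its speed limit or range.

## Robot

A 6-joint arm with a two-finger parallel gripper is mounted at the origin on the work surface. World frame = base frame: x ahead of the robot, y to its left, z up, the work surface at z = 0. Lengths are in m, angles in rad, forces in N, time in s.
With the tool pointing down it reaches from about 0.425 to 0.95 m from the base axis. Payload 3.5 kg.
Tool frame: the origin (TCP) lies on the front face of the gripper's body, between the roots of the fingers; the fingertips stand 73 mm ahead of it and the grasp point (between the pads) lies 54 mm ahead of it; z points along the fingers, x is the direction in which the jaws open and shut, and the axes are right-handed (so a half turn about z gives the same grasp; the last joint's range is limited). The gripper opens to 85 mm and grips with 20 to 120 N. Pads are 22 mm wide; open, the fingers measure 114 mm over their backs; the gripper's body (76 mm by 85 mm) begins 54 mm behind the grasp point. The pads swing forward as they close: fully open they stand 13 mm farther back than shut.
Start: joints at [1.069, 0.286, 1.577, -0, 1.279, -0.15], TCP at [0.233, 0.634, 0.304] pointing down, gripper open.
Joint ranges: [-2.77, 2.77], [-0.9, 2.22], [0.21, 2.48], [-1.53, 4.67], [0.24, 2.81], [-2.84, 2.84]. Speed limits (rad/s): [2.79, 2.79, 3.14, 3.14, 3.14, 3.14].

## Interface

Orientations are given as a rotation vector (axis times angle).
In Python, from workcell import get_obs, capture, close_job gives the robot as it stands.
- The arm moves only by the shell command python3 -m crank 'ROWS' [FORCE]. ROWS is JSON, a list that holds one entry, the list of rows, each a list of 7 numbers: the shift along the world's x, y, z in cm, then the turn, a rotation vector about the world's x, y, z in degrees, then the opening, from 0 (shut) to 1 (fully open). In form: [[[x, y, z, rx, ry, rz, gripper], ...]]. A call has exactly 10 rows; each row shifts and turns the pose as measured when the row begins; what a row does not reach is not made up. A row lasts 1/12 s, in which the tool goes at most 41.7 mm and 7.16 degrees, less where a joint would pass 70% of its speed; a pose out of reach is approached as far as the arm can. A call is refused whole if a number of a shift passes 4.17 or a number of a turn 7.16, either way. A call with a gripper value outside its range is refused whole. The fingers move at their own pace and stop on an object; FORCE is the grip in N (left out, the last holds). Time passes only in rows, so rows that do not move let the fingers close, or fill a call up. It gives the time, the measured TCP pose, the force and the opening at its end, in the units of the state.
- get_obs(): the state, without advancing time (a new reading comes with each control period).
- capture(name): name is "scene" or "top" or "wrist"; returns a dict with "img" (480x640x3 uint8, blue, green, red), "range_z" (480x640 float32, m along the optical axis (not along the pixel's ray), 0 where there is no reading), "fx", "fy", "cx", "cy" (pixels), "extrinsics" (4x4, takes a point from world to camera coordinates); the wrist camera has in their place "T_tool_cam" (4x4, takes a point from camera to tool coordinates, whose origin is the TCP and whose axes are the tool frame's). Camera axes: x right, y down, z forward; pixel columns grow to the right and rows downward; lengths in m; the calibration is good to about 2 mm. A picture is of the moment at which its call begins: read the wrist's pose just before it.
- close_job(): hands the job in, once; it reports no verdict.
The state is a dict: "time_s": time; "joints": joint angles; "joint_vel": joint speeds; "tau": joint torques, N m; "position": TCP position; "ee_rot": TCP orientation; "ft_force": force on the tool from outside, world axes, zero at the start; "torque": the same for the moment, N m; "gripper_width": opening from 0.0 (shut) to 1.0 (fully open).
Only numpy, scipy, OpenCV 4.12 (cv2) and the standard library are available. Lean on these libraries where they do the work, as an engineer would, in place of code of your own. Each camera call takes 0.05 s, during which the arm holds its last target.

## Working session

There is one attempt and no reset: what is moved stays moved. The work goes in short steps, Python scripts to look and compute and a shell command to move; the robot and the scene stay as the last step left them, time stands still between calls to the robot, and variables do not carry over. Pictures are saved under pics/ and viewed, and the job is handed in when it is done.

```bash
mkdir -p pics; ls
cat > h.py <<'E'
import numpy as np, cv2
from scipy.spatial.transform import Rotation as R
from workcell import get_obs, capture
def world(c, us, vs, z=None):
    z=c["range_z"][vs,us] if z is None else z
    p=np.stack([(us-c["cx"])/c["fx"]*z,(vs-c["cy"])/c["fy"]*z,z,np.ones_like(z)],-1)
    return p
def T_cam(c,o=None):
    if "extrinsics" in c: return np.linalg.inv(c["extrinsics"])
    T=np.eye(4);T[:3,:3]=R.from_rotvec(o["ee_rot"]).as_matrix();T[:3,3]=o["position"]
    return T@c["T_tool_cam"]
def cloud(c,o=None):
    v,u=np.mgrid[0:480,0:640]
    p=world(c,u,v)
    return (p@T_cam(c,o).T)[...,:3]
E
python3 - <<'E'
from h import *
import pickle
o=get_obs();print(o)
for n in ["scene","top","wrist"]:
    o=get_obs();c=capture(n);cv2.imwrite(f"pics/{n}0.png",c["img"]);pickle.dump((o,c),open(n+"0.pkl","wb"))
print(get_obs()["time_s"])
E
```

```text
pics
{'time_s': 0.0, 'joints': array([ 1.06895833e+00,  2.87214978e-01,  1.57817736e+00, -1.74689834e-06,
        1.27860925e+00, -1.50010610e-01]), 'joint_vel': array([ 4.16519472e-05,  1.02937293e-03, -1.11825127e-03, -1.19564234e-03,
        1.55229818e-03,  9.44041799e-04]), 'tau': array([-9.22017534e-04, -4.05959594e+01, -2.92638320e+01, -1.52463504e-04,
        5.67119743e-03, -1.97852563e-05]), 'position': array([0.23235664, 0.63322841, 0.3025139 ]), 'ee_rot': array([ 2.57504852,  1.79777568, -0.00338918]), 'ft_force': array([ 0.74129207, -0.07087354,  0.56970559]), 'torque': array([-0.05620907, -0.02978086, -0.06344691]), 'gripper_width': 0.9997727432463268}
0.15
```

View pics/scene0.png

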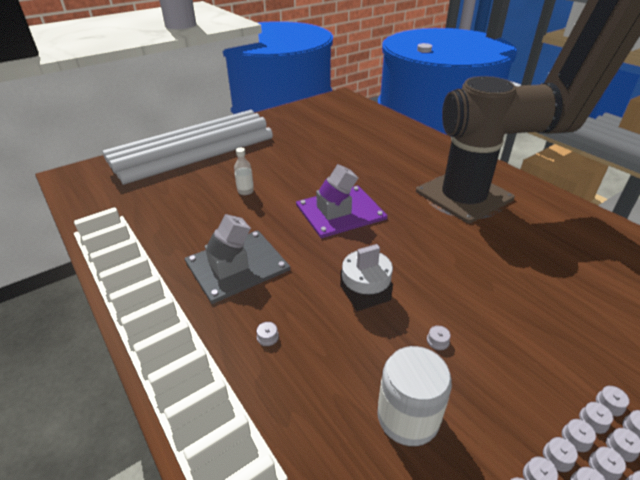

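View pics/top0.png

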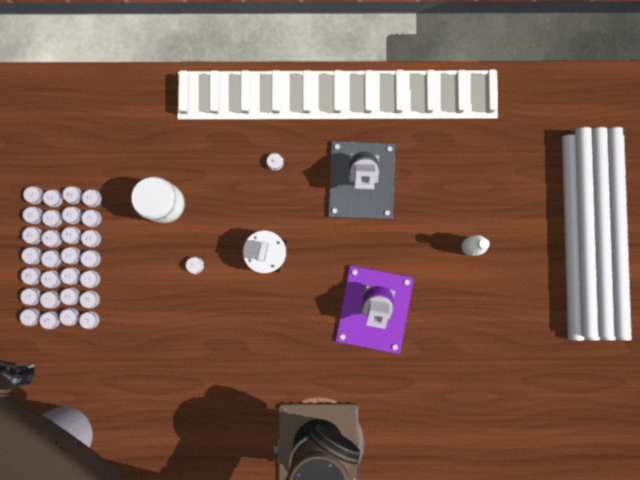

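View pics/wrist0.png

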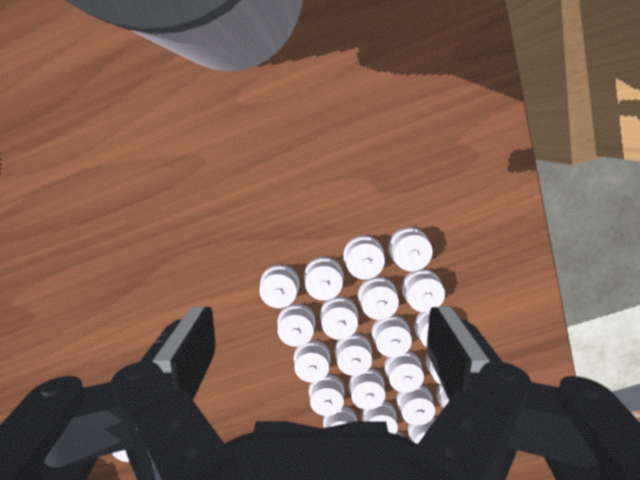

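The grey stand is at top (362,180) / scene (238,262). The purple look-alike is at top (376,308) / scene (341,205) and is not meant. The rotor in its holder is at top (264,252), the tin at (158,200), the bottle at (477,245) and the loose plugs at (275,161) and (195,265). Next I'll measure these and enlarge them.

Run:
```python
from h import *
import pickle
o,c=pickle.load(open("top0.pkl","rb")); P=cloud(c)
for n,(u,v) in dict(paddle=(257,250),drum=(272,262),greyhub=(365,180),plate=(340,205),purplehub=(377,318),tin=(153,198),bottle=(480,243),plugA=(275,161),plugB=(195,265)).items(): print(n,P[v,u].round(4))
a=c["img"][120:240,300:430]; b=c["img"][210:290,220:310]
img=np.zeros((560,800,3),np.uint8)
a=cv2.resize(a,None,fx=3.2,fy=3.2,interpolation=2); b=cv2.resize(b,None,fx=4,fy=4,interpolation=2)
img[:a.shape[0],:a.shape[1]]=a; img[:b.shape[0],430:430+b.shape[1]]=b
cv2.imwrite("pics/crop1.png",img)
# rotor
m=(P[...,2]>0.145)&(P[...,2]<0.16); m[:230]=0;m[275:]=0;m[:,:235]=0;m[:,295:]=0
q=P[m];print("paddle top",len(q),q.mean(0),); 
r=cv2.minAreaRect((q[:,:2]*1000).astype(np.float32));print(r)
m=(P[...,2]>0.07)&(P[...,2]<0.084); m[:225]=0;m[280:]=0;m[:,:235]=0;m[:,295:]=0
q=P[m];print("drum",len(q),q.mean(0));print(cv2.minEnclosingCircle((q[:,:2]*1000).astype(np.float32)))
# plate
m=(P[...,2]>0.006)&(P[...,2]<0.018); m[:135]=0;m[225:]=0;m[:,:322]=0;m[:,402:]=0
q=P[m];print("plate",len(q),q[:,2].mean());print(cv2.minAreaRect((q[:,:2]*1000).astype(np.float32)))
```

```text
paddle [0.4675 0.1441 0.0759]
drum [0.4389 0.1082 0.0818]
greyhub [ 0.6287 -0.1101  0.1033]
plate [ 0.5802 -0.0543  0.0192]
purplehub [ 0.3084 -0.1355  0.0965]
tin [0.5856 0.3779 0.1244]
bottle [ 0.479  -0.3678  0.1313]
plugA [0.6898 0.1057 0.0223]
plugB [0.4337 0.2999 0.0272]
paddle top 0 [nan nan nan]
((0.0, 0.0), (0.0, 0.0), 0.0)
drum 1171 [0.46350958 0.12737141 0.07902997]
((463.8231506347656, 128.1055145263672), 49.91285705566406)
plate 3634 0.01254921411271137
((645.814697265625, -108.9379653930664), (197.32284545898438, 223.970703125), 89.75391387939453)<stdin>:12: RuntimeWarning: Mean of empty slice.
  ret = um.true_divide(
```

View pics/crop1.png

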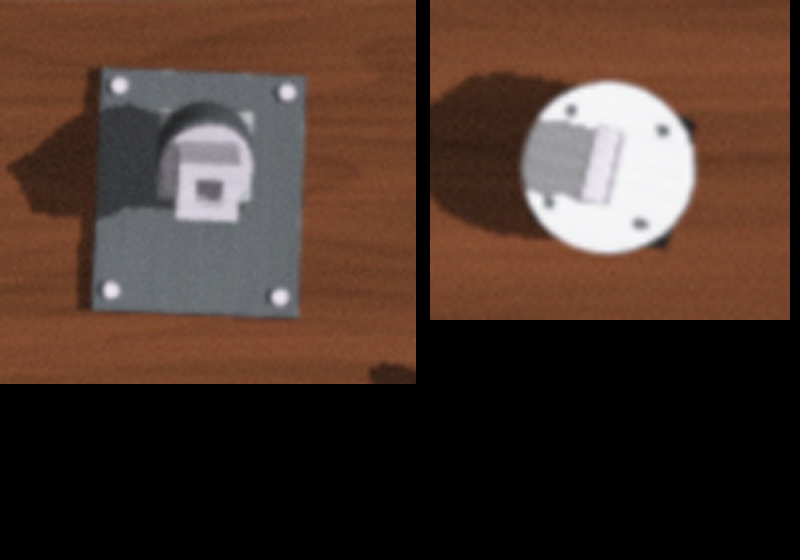

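Run:
```python
from h import *
import pickle
o,c=pickle.load(open("top0.pkl","rb")); P=cloud(c)
m=(P[...,2]>0.115)&(P[...,2]<0.13); m[:225]=0;m[280:]=0;m[:,:235]=0;m[:,295:]=0
q=P[m];print("paddle top",len(q),q.mean(0));print(cv2.minAreaRect((q[:,:2]*1000).astype(np.float32)))
# bolts: intersect rays with z=0.015
T=T_cam(c)
def ray(u,v,z):
    d=T[:3,:3]@np.array([(u-c["cx"])/c["fx"],(v-c["cy"])/c["fy"],1]);return T[:3,3]+d*(z-T[2,3])/d[2]
B=np.array([ray(300+a/3.2,120+b/3.2,0.014) for a,b in [(119,86),(288,93),(281,297),(111,290)]])
print(B.round(4), B.mean(0)); print(np.linalg.norm(np.diff(B,axis=0),axis=1))
d=(B[0]+B[1]-B[2]-B[3]);yaw=np.arctan2(d[1],d[0]);d2=B[0]+B[3]-B[1]-B[2];print("yaw",np.degrees(yaw),np.degrees(np.arctan2(-d2[0],d2[1])))
# predicted hub: face plane
for nm in ["top","scene"]:
    o,c=pickle.load(open(nm+"0.pkl","rb")); P=cloud(c)
    s=np.array([np.cos(yaw),np.sin(yaw),0])
    n=-np.sin(np.radians(35))*s+np.cos(np.radians(35))*np.array([0,0,1])
    e=np.cross([0,0,1],s); up=np.cross(e,n)
    r=P-B.mean(0)*[1,1,0]
    m=(P[...,2]>0.07)&(np.abs(r[...,0])<.09)&(np.abs(r[...,1])<.09)
    q=P[m]; h=q@n; print(nm,len(q)); 
    hi=np.histogram(h-(B.mean(0)*[1,1,0])@n,bins=np.arange(0,.2,.004));print([(round(b,3),k) for b,k in zip(hi[1],hi[0]) if k>0])
```

```text
paddle top 120 [0.46297027 0.12798579 0.12416067]
((463.75238037109375, 127.9969482421875), (14.587960243225098, 43.198570251464844), 75.6872329711914)
[[ 0.7263 -0.0484  0.014 ]
 [ 0.7202 -0.1797  0.014 ]
 [ 0.5609 -0.1725  0.014 ]
 [ 0.5669 -0.0413  0.014 ]] [ 0.64357321 -0.11047207  0.014     ]
[0.13148574 0.15948172 0.13134669]
yaw -2.5782682485021766 -2.610175290406973
top 898
[(np.float64(0.024), np.int64(4)), (np.float64(0.028), np.int64(17)), (np.float64(0.032), np.int64(15)), (np.float64(0.036), np.int64(17)), (np.float64(0.04), np.int64(18)), (np.float64(0.044), np.int64(12)), (np.float64(0.048), np.int64(29)), (np.float64(0.052), np.int64(24)), (np.float64(0.056), np.int64(30)), (np.float64(0.06), np.int64(49)), (np.float64(0.064), np.int64(84)), (np.float64(0.068), np.int64(107)), (np.float64(0.072), np.int64(48)), (np.float64(0.076), np.int64(25)), (np.float64(0.08), np.int64(17)), (np.float64(0.084), np.int64(20)), (np.float64(0.088), np.int64(30)), (np.float64(0.092), np.int64(11)), (np.float64(0.096), np.int64(23)), (np.float64(0.1), np.int64(28)), (np.float64(0.104),
[... 198 characters left out ...]
)), (np.float64(0.028), np.int64(26)), (np.float64(0.032), np.int64(31)), (np.float64(0.036), np.int64(36)), (np.float64(0.04), np.int64(41)), (np.float64(0.044), np.int64(45)), (np.float64(0.048), np.int64(53)), (np.float64(0.052), np.int64(56)), (np.float64(0.056), np.int64(79)), (np.float64(0.06), np.int64(46)), (np.float64(0.064), np.int64(123)), (np.float64(0.068), np.int64(51)), (np.float64(0.072), np.int64(52)), (np.float64(0.076), np.int64(53)), (np.float64(0.08), np.int64(49)), (np.float64(0.084), np.int64(53)), (np.float64(0.088), np.int64(49)), (np.float64(0.092), np.int64(54)), (np.float64(0.096), np.int64(54)), (np.float64(0.1), np.int64(60)), (np.float64(0.104), np.int64(153))]
```

```bash
cat >> h.py <<'E'
yaw=np.radians(-2.6)
SC=np.array([0.6436,-0.1105,0])
s=np.array([np.cos(yaw),np.sin(yaw),0]); Z=np.array([0,0,1.])
n=-np.sin(np.radians(35))*s+np.cos(np.radians(35))*Z
e=np.cross(Z,s); up=np.cross(e,n)   # up: uphill (head x), e: head y
H=np.stack([up,e,n],1)  # columns head axes
def facefit(c,o=None,lo=.102,hi=.116):
    P=cloud(c,o); r=(P-SC)
    L=r@H
    m=(P[...,2]>0.07)&(np.abs(r[...,0])<.09)&(np.abs(r[...,1])<.09)&(L[...,2]>lo)&(L[...,2]<hi)
    q=L[m]
    for _ in range(3):
        A=np.c_[q[:,:2],np.ones(len(q))]; k=np.linalg.lstsq(A,q[:,2],rcond=None)[0]
        res=q[:,2]-A@k; q=q[np.abs(res)<max(.002,0*res.std())]
    return m,q,k
E
python3 - <<'E'
from h import *
import pickle
print("n",n,"up",up,"e",e)
for nm in ["top","scene"]:
    o,c=pickle.load(open(nm+"0.pkl","rb")); m,q,k=facefit(c)
    print(nm,len(q),"plane",k.round(4),q.mean(0).round(4))
    r=cv2.minAreaRect((q[:,:2]*1000).astype(np.float32));print(r)
    ctr=np.array([r[0][0]/1000,r[0][1]/1000,0]);ctr[2]=k@[ctr[0],ctr[1],1];print("socket world",SC+H@ctr)
E
```

```text
n [-0.57298598  0.02601914  0.81915204] up [ 0.81830878 -0.03715918  0.57357644] e [ 0.04536299  0.99897057 -0.        ]
top 165 plane [-0.0064  0.0052  0.1087] [0.0565 0.0022 0.1083]
((56.127220153808594, 1.9810676574707031), (46.622711181640625, 43.76103591918945), 2.085697650909424)
socket world [ 0.62755602 -0.10778834  0.12092008]
scene 157 plane [-0.0076  0.0008  0.1062] [0.0567 0.0033 0.1058]
((55.147586822509766, 1.9455890655517578), (45.64430236816406, 46.35515594482422), 1.0582518577575684)
socket world [ 0.62820535 -0.10785334  0.11828156]
```

The face fit gives the socket at about (0.628, -0.108, 0.120), with the hub nearly aligned with the stand. The rotor's axis is at (0.464, 0.128), and the paddle thickness runs along yaw 75.7°. I'll move over the rotor.

```bash
python3 -m crank '[[[1.65,-3.6,-0.4,0,0,0.6,1],[1.65,-3.6,-0.4,0,0,0.6,1],[1.65,-3.6,-0.4,0,0,0.6,1],[1.65,-3.6,-0.4,0,0,0.6,1],[1.65,-3.6,-0.4,0,0,0.6,1],[1.65,-3.6,-0.4,0,0,0.6,1],[1.65,-3.6,-0.4,0,0,0.6,1],[1.65,-3.6,-0.4,0,0,0.6,1],[1.65,-3.6,-0.4,0,0,0.6,1],[1.65,-3.6,-0.4,0,0,0.6,1]]]'
cat >> h.py <<'E'
def st():
    o=get_obs(); M=R.from_rotvec(o["ee_rot"]).as_matrix()
    print("t",round(o["time_s"],2),"p",o["position"].round(4),"x",M[:,0].round(3),"z",M[:,2].round(3),"yaw",np.degrees(np.arctan2(M[1,0],M[0,0])).round(1),"j",o["joints"].round(3),"F",o["ft_force"].round(2),"M",o["torque"].round(3),"g",round(o["gripper_width"],3))
    return o,M
E
python3 -c "from h import *;st()"
```

```text
time_s: 0.98
position: [0.3956, 0.2629, 0.2574]
ee_rot: [-2.458, -1.955, 0.005]
ft_force: [0.9, -0.1, -0.7]
gripper_width: 0.993
t 0.98 p [0.3956 0.2629 0.2574] x [ 0.225  0.974 -0.002] z [-0.003 -0.001 -1.   ] yaw 77.0 j [ 0.373 -0.119  2.098 -0.     1.166 -0.971] F [ 0.88 -0.09 -0.66] M [ 0.041 -0.023  0.008] g 0.993
```

```bash
python3 -m crank '[[[1.4,-2.7,0.2,0,0,-0.3,1],[1.4,-2.7,0.2,0,0,-0.3,1],[1.4,-2.7,0.1,0,0,-0.3,1],[1.4,-2.7,0,0,0,-0.3,1],[1.2,-2.7,0,0,0,0,1],[0,0,0,0,0,0,1],[0,0,0,0,0,0,1],[0,0,0,0,0,0,1],[0,0,0,0,0,0,1],[0,0,0,0,0,0,1]]]'>/dev/null
python3 - <<'E'
from h import *
import pickle
o,M=st();c=capture("wrist");pickle.dump((o,c),open("w1.pkl","wb"));cv2.imwrite("pics/w1.png",c["img"])
P=cloud(c,o)
m=(P[...,2]>.117)&(P[...,2]<.13)&(np.hypot(P[...,0]-.464,P[...,1]-.128)<.03)
q=P[m];print(len(q),q.mean(0));print(cv2.minAreaRect((q[:,:2]*1000).astype(np.float32)))
E
```

```text
t 1.82 p [0.4648 0.1147 0.2595] x [ 0.256  0.967 -0.005] z [-0.007 -0.003 -1.   ] yaw 75.2 j [ 0.031 -0.11   2.086 -0.003  1.173 -1.28 ] F [ 0.32  0.05 -0.16] M [ 0.049 -0.029  0.035] g 1.001
1622 [0.45948906 0.12675657 0.12265476]
((460.81988525390625, 126.3422622680664), (13.666731834411621, 43.752769470214844), 76.56755065917969)
```

View pics/w1.png

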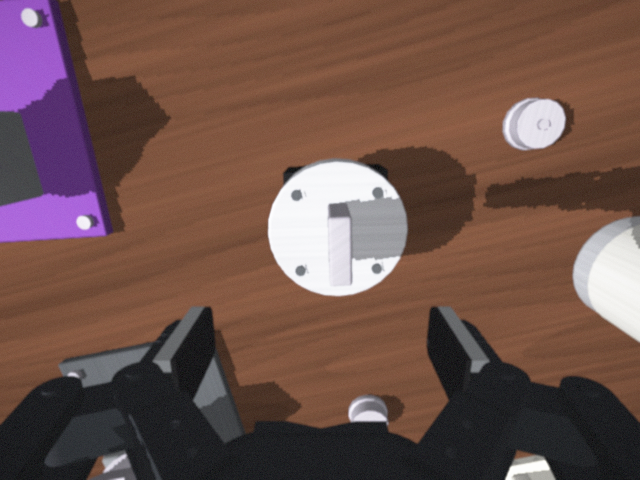

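The picture shows the rotor at (338,228) with its paddle upright at (340,245), between the fingers and nothing else near. The grey stand is lower left and the purple one upper left. Descending.

```bash
python3 -m crank '[[[-0.1,0.6,-1.5,0.2,-0.4,0.5,1],[-0.1,0.6,-1.5,0,0,0.4,1],[-0.1,0,-1.5,0,0,0,1],[0,0,-1.5,0,0,0,1],[0,0,-1.5,0,0,0,1],[0,0,-1.3,0,0,0,1],[0,0,-1.0,0,0,0,1],[0,0,-0.4,0,0,0,1],[0,0,0,0,0,0,1],[0,0,0,0,0,0,1]]]' >/dev/null
python3 - <<'E'
from h import *
o,M=st()
E
```

```text
t 2.7 p [0.4589 0.1359 0.1553] x [0.224 0.975 0.003] z [ 0.005  0.002 -1.   ] yaw 77.0 j [ 7.500e-02  3.200e-02  2.162e+00  2.000e-03  9.420e-01 -1.271e+00] F [-1.06  0.05  1.12] M [-0.034  0.03  -0.011] g 1.003
```

```bash
python3 -m crank '[[[0.2,-0.8,0.2,0,0,-0.7,1],[0,0,0,0,0,0,1],[0,0,0,0,0,0,1],[0,0,0,0,0,0,1],[0,0,0,0,0,0,1],[0,0,0,0,0,0,1],[0,0,0,0,0,0,1],[0,0,0,0,0,0,1],[0,0,0,0,0,0,1],[0,0,0,0,0,0,1]]]' >/dev/null
python3 - <<'E'
from h import *
fs=[]
for i in range(6):
    o=get_obs();capture("top");fs.append(np.r_[o["ft_force"],o["torque"]])
print(np.mean(fs,0).round(3),np.std(fs,0).round(3))
o,M=st();c=capture("wrist");cv2.imwrite("pics/w2.png",c["img"])
E
```

```text
[ 0.03   0.046  0.103  0.     0.004 -0.008] [0.473 0.666 0.349 0.032 0.029 0.024]
t 3.83 p [0.4637 0.127  0.1617] x [0.238 0.971 0.005] z [ 0.013  0.002 -1.   ] yaw 76.3 j [ 5.500e-02  2.300e-02  2.158e+00  2.000e-03  9.480e-01 -1.276e+00] F [ 0.23 -0.38 -0.05] M [-0.014 -0.065  0.013] g 0.999
```

View pics/w2.png

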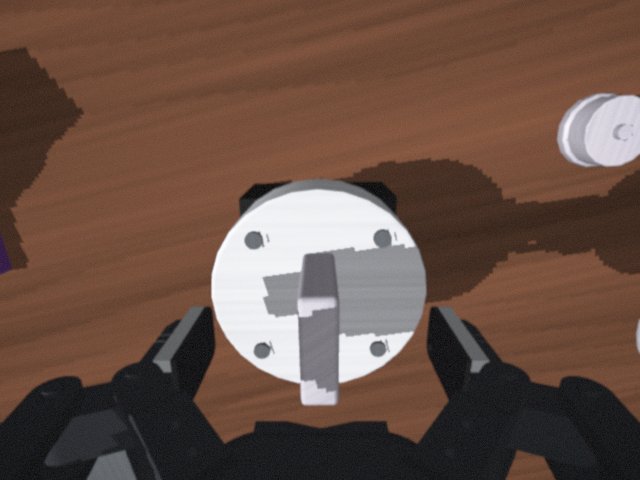

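The paddle (318,330) stands centred between the fingers. I'll lower slightly, square up and grip.

```bash
python3 -m crank '[[[-0.1,0,-0.4,0,0.7,-0.2,1],[0,0,0,0,0,0,1],[0,0,0,0,0,0,0.5],[0,0,0,0,0,0,0],[0,0,0,0,0,0,0],[0,0,0,0,0,0,0],[0,0,0,0,0,0,0],[0,0,0,0,0,0,0],[0,0,0,0,0,0,0],[0,0,0,0,0,0,0]]]' 110 >/dev/null
python3 - <<'E'
from h import *
o,M=st()
E
```

```text
t 4.72 p [0.4626 0.1269 0.1573] x [0.241 0.971 0.001] z [-0.001  0.002 -1.   ] yaw 76.1 j [ 5.500e-02  3.300e-02  2.157e+00  2.000e-03  9.520e-01 -1.273e+00] F [ 0.52 -0.43 -0.52] M [-0.043 -0.003 -0.02 ] g 0.151
```

```bash
python3 -m crank '[[[0,0,0.5,0,0,0,0],[0,0,1,0,0,0,0],[0,0,1.2,0,0,0,0],[0,0,1.2,0,0,0,0],[0,0,1.5,0,0,0,0],[0,0,2,0,0,0,0],[0,0,2,0,0,0,0],[0,0,2,0,0,0,0],[0,0,0,0,0,0,0],[0,0,0,0,0,0,0]]]' >/dev/null
python3 - <<'E'
from h import *
fs=[]
for i in range(8):
    o=get_obs();capture("top");fs.append(np.r_[o["ft_force"],o["torque"]])
print(np.mean(fs,0).round(3),np.std(fs,0).round(3))
o,M=st();c=capture("wrist");cv2.imwrite("pics/w3.png",c["img"])
c=capture("scene");cv2.imwrite("pics/s3.png",c["img"])
E
```

```text
[ 0.05  -0.165 -7.201  0.142 -0.039 -0.01 ] [0.401 0.335 0.469 0.037 0.018 0.018]
t 5.95 p [0.4532 0.1266 0.2682] x [ 0.242  0.97  -0.004] z [-0.026  0.003 -1.   ] yaw 76.0 j [ 0.055 -0.133  2.089  0.005  1.211 -1.273] F [ 0.03 -0.15 -6.6 ] M [ 0.104 -0.014 -0.006] g 0.147
```

View pics/w3.png

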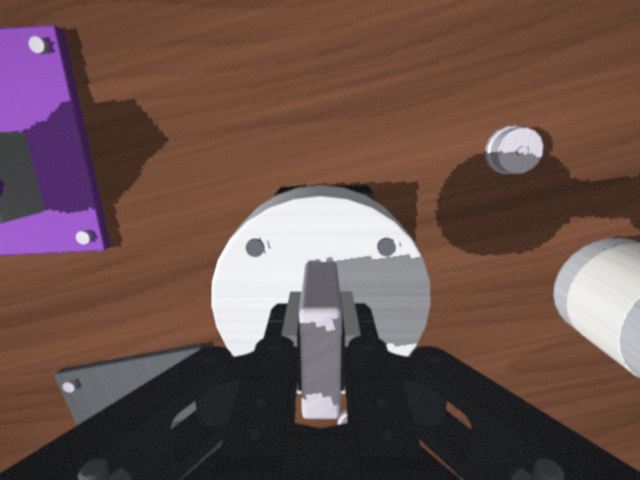

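View pics/s3.png

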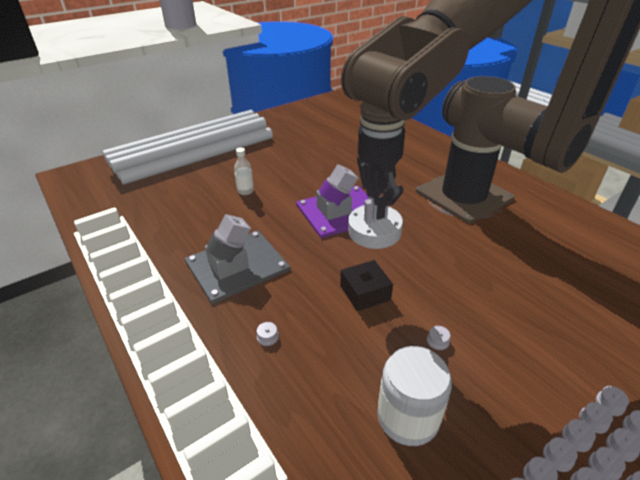

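The rotor has left the holder cleanly: its weight reads 7.2 N. The moment puts the heavy side roughly opposite tool x, at about 185°. I'll carry it to the grey stand, yawing by about -77°.

```bash
python3 -m crank '[[[0.2,-0.8,0.6,0,0,-4,0],[0.4,-2.0,0.6,0,0,-6.5,0],[0.5,-2.6,0.5,0,0,-7,0],[0.5,-2.6,0.4,0,0,-7,0],[0.5,-2.6,0.3,0,0,-7,0],[0.5,-2.6,0,0,0,-7,0],[0.5,-2.6,0,0,0,-7,0],[0.5,-2.6,0,0,0,-7,0],[0.5,-1.8,0,0,0,-7,0],[0.4,-0.6,0,0,0,-7,0]]]' >/dev/null
python3 - <<'E'
from h import *
o,M=st()
E
```

```text
t 6.88 p [ 0.4983 -0.0894  0.2923] x [0.991 0.135 0.   ] z [-0.003  0.025 -1.   ] yaw 7.8 j [-0.386 -0.077  1.993  0.023  1.238 -0.529] F [ 0.37  0.31 -6.46] M [ 0.027 -0.12   0.006] g 0.149
```

```bash
cat >> h.py <<'E'
S=np.array([0.6278,-0.108,0.120]); D=0.1093
def goal(phi,h):
    f=np.radians(phi); x=np.cos(f)*up+np.sin(f)*e; z=-n; return S+n*(D+h), np.stack([x,np.cross(z,x),z],1)
def togo(phi,h,d=(0,0)):
    o,M=st(); p,G=goal(phi,h); p=p+H[:,0]*d[0]+H[:,1]*d[1]
    dp=p-o["position"]; w=R.from_matrix(G@M.T).as_rotvec(degrees=True)
    L=H.T@(o["position"]-S); Mh=H.T@M
    print("togo cm",(dp*100).round(2),"deg",w.round(2),"| head: lat(up,e) mm",(L[:2]*1000).round(1),"h mm",round((L[2]-D)*1000,1),"phi",np.degrees(np.arctan2(Mh[1,0],Mh[0,0])).round(2),"axis err deg",np.degrees(Mh[:2,2]).round(2))
    print("wrench head F",(H.T@o["ft_force"]).round(2),"M",(H.T@o["torque"]).round(3))
    return o,M
E
python3 -c "
from h import *
togo(1.5,.06)"
```

```text
t 6.88 p [ 0.4983 -0.0894  0.2923] x [0.991 0.135 0.   ] z [-0.003  0.025 -1.   ] yaw 7.8 j [-0.386 -0.077  1.993  0.023  1.238 -0.529] F [ 0.37  0.31 -6.46] M [ 0.027 -0.12   0.006] g 0.149
togo cm [ 3.25 -1.42 -3.36] deg [ -0.29 -35.09  -9.02] | head: lat(up,e) mm [-7.8 12.7] h mm 106.5 phi 12.58 axis err deg [-33.06   1.43]
wrench head F [-3.41  0.32 -5.49] M [ 0.03  -0.118 -0.013]
```

```bash
python3 -m crank '[[[0.2,-0.2,0,0,-3,-1,0],[0.3,-0.2,0,0,-5,-1.3,0],[0.3,-0.2,-0.2,0,-6,-1.4,0],[0.3,-0.2,-0.3,0,-6,-1.4,0],[0.3,-0.2,-0.3,0,-6,-1.4,0],[0.2,-0.2,-0.3,0,-6,-1.4,0],[0.2,-0.1,-0.2,0,-3,-1,0],[0,0,0,0,0,0,0],[0,0,0,0,0,0,0],[0,0,0,0,0,0,0]]]' >/dev/null
python3 - <<'E'
from h import *
import pickle
for i in range(6):
    o=get_obs();c=capture("top")
    print(o["time_s"].__round__(2),(H.T@o["ft_force"]).round(2),(H.T@o["torque"]).round(3))
o,M=togo(1.5,.06)
o=get_obs();c=capture("wrist");cv2.imwrite("pics/w4.png",c["img"]);pickle.dump((o,c),open("w4.pkl","wb"))
m,q,k=facefit(c,o);print(len(q))
c=capture("scene");cv2.imwrite("pics/s4.png",c["img"])
E
```

```text
7.72 [-4.1   0.14 -5.93] [ 0.008  0.927 -0.019]
7.77 [-4.09 -0.01 -5.63] [-0.003  0.972 -0.025]
7.82 [-4.32 -0.37 -5.5 ] [ 0.023  0.952 -0.029]
7.87 [-4.97 -0.21 -5.21] [ 0.021  0.891 -0.004]
7.92 [-4.5   0.3  -5.14] [0.034 0.937 0.003]
7.97 [-4.25  0.27 -5.8 ] [ 0.003  0.98  -0.012]
t 8.02 p [ 0.5144 -0.1064  0.2737] x [ 0.818 -0.024  0.575] z [ 0.575 -0.021 -0.818] yaw -1.7 j [-0.483 -0.229  2.222  0.436  0.63  -0.74 ] F [ 1.06 -0.46 -6.48] M [ 0.102  0.954 -0.018] g 0.149
togo cm [ 1.63  0.28 -1.5 ] deg [-0.67  0.12  0.42] | head: lat(up,e) mm [-4.7 -3.5] h mm 81.6 phi 0.77 axis err deg [0.1  0.31]
wrench head F [-2.83 -0.41 -5.93] M [ 0.038  0.958 -0.048]
0
  ret = _var(a, axis=axis, dtype=dtype, out=out, ddof=ddof,
  arrmean = um.true_divide(arrmean, div, out=arrmean,
  ret = ret.dtype.type(ret / rcount)
```

View pics/w4.png

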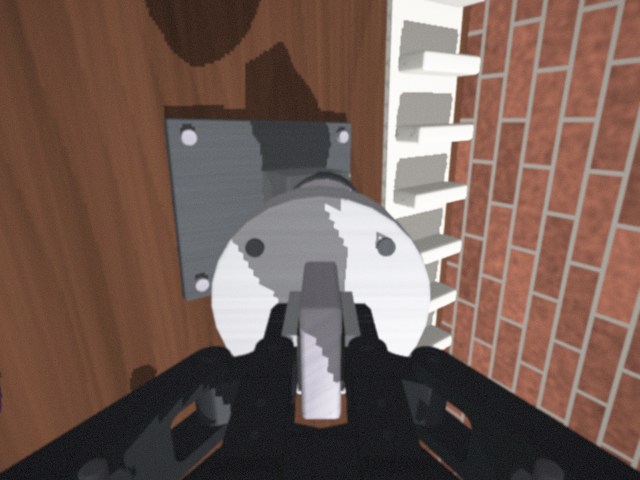

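View pics/s4.png

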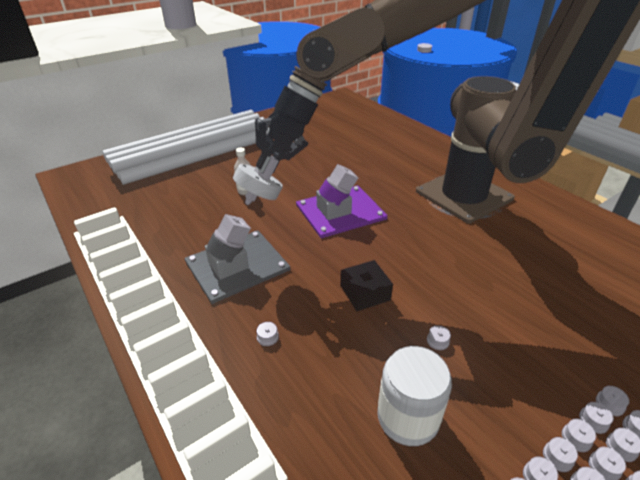

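The picture shows the drum (320,290) held at the 35° lean, with the grey stand at (250,200) behind it. The moment about the leaning axis is nearly zero, so the heavy side is already near lowest. Now I'll feel it properly by sweeping it about the axis in the hand.

```bash
cat >> h.py <<'E'
def feel(N=24):
    a=[];ph=[]
    for i in range(N):
        o=get_obs();capture("top"); a.append(H.T@o["torque"]); Mh=H.T@R.from_rotvec(o["ee_rot"]).as_matrix(); ph.append(np.degrees(np.arctan2(Mh[1,0],Mh[0,0])))
    a=np.array(a);s="FEEL phi %.2f Mz %.4f +- %.4f  Mxy %s"%(np.mean(ph),a[:,2].mean(),a[:,2].std()/N**.5,a[:,:2].mean(0).round(3))
    print(s);open("feel.txt","a").write(s+"\n")
E
python3 -c "
from h import *
feel(24)"
python3 -m crank '[[[0,0,0,-2,0.1,2.9,0],[0,0,0,-4,0.2,5.7,0],[0,0,0,-4,0.2,5.7,0],[0,0,0,-4,0.2,5.7,0],[0,0,0,-4,0.2,5.7,0],[0,0,0,-4,0.2,5.7,0],[0,0,0,-4,0.2,5.7,0],[0,0,0,-4,0.2,5.7,0],[0,0,0,-4,0.2,5.7,0],[0,0,0,0,0,0,0]]]' >/dev/null
python3 -m crank '[[[0,0,0,0,0,0,0],[0,0,0,0,0,0,0],[0,0,0,0,0,0,0],[0,0,0,0,0,0,0],[0,0,0,0,0,0,0],[0,0,0,0,0,0,0],[0,0,0,0,0,0,0],[0,0,0,0,0,0,0],[0,0,0,0,0,0,0],[0,0,0,0,0,0,0]]]' >/dev/null
python3 -c "
from h import *
togo(60,.06);feel(24)"
```

```text
FEEL phi 0.74 Mz -0.0213 +- 0.0061  Mxy [0.023 0.93 ]
t 10.98 p [ 0.5135 -0.1056  0.2722] x [0.435 0.857 0.276] z [ 0.565 -0.021 -0.825] yaw 63.1 j [-0.481 -0.227  2.221  0.421  0.636 -1.779] F [-0.06 -0.64 -7.2 ] M [0.201 0.957 0.033] g 0.154
togo cm [ 1.73  0.2  -1.35] deg [ 0.42 -0.58 -1.08] | head: lat(up,e) mm [-6.3 -2.8] h mm 80.9 phi 61.14 axis err deg [-0.56  0.25]
wrench head F [-4.15 -0.64 -5.88] M [ 0.148  0.965 -0.063]
FEEL phi 61.15 Mz -0.0644 +- 0.0046  Mxy [0.11  1.004]
```

```bash
python3 -m crank '[[[0,0,0,2,-0.1,-2.9,0],[0,0,0,4,-0.2,-5.7,0],[0,0,0,4,-0.2,-5.7,0],[0,0,0,4,-0.2,-5.7,0],[0,0,0,4,-0.2,-5.7,0],[0,0,0,4,-0.2,-5.7,0],[0,0,0,4,-0.2,-5.7,0],[0,0,0,4,-0.2,-5.7,0],[0,0,0,4,-0.2,-5.7,0],[0,0,0,4,-0.2,-5.7,0]]]' >/dev/null
python3 -m crank '[[[0,0,0,4,-0.2,-5.7,0],[0,0,0,4,-0.2,-5.7,0],[0,0,0,4,-0.2,-5.7,0],[0,0,0,4,-0.2,-5.7,0],[0,0,0,4,-0.2,-5.7,0],[0,0,0,4,-0.2,-5.7,0],[0,0,0,4,-0.2,-5.7,0],[0,0,0,0,0,0,0],[0,0,0,0,0,0,0],[0,0,0,0,0,0,0]]]' >/dev/null
python3 -c "
from h import *
togo(-60,.08);feel(28)"
```

```text
t 13.85 p [ 0.5145 -0.1074  0.2741] x [ 0.403 -0.856  0.324] z [ 0.583 -0.032 -0.812] yaw -64.8 j [-0.483 -0.232  2.226  0.434  0.613  0.267] F [ 0.16  0.38 -5.91] M [-0.054  0.979  0.037] g 0.147
togo cm [0.48 0.44 0.1 ] deg [ 2.16  0.61 -2.43] | head: lat(up,e) mm [-4.3 -4.6] h mm 81.8 phi -56.79 axis err deg [ 0.72 -0.33]
wrench head F [-3.27  0.38 -4.92] M [-0.059  0.976  0.087]
FEEL phi -56.95 Mz 0.0538 +- 0.0047  Mxy [-0.074  0.969]
```

```bash
cat >> h.py <<'E'
import pickle
def feel2(N=24):
    r=[]
    for i in range(N):
        o=get_obs();capture("top"); r.append(np.r_[o["ee_rot"],o["ft_force"],o["torque"]])
    r=np.array(r); 
    L=pickle.load(open("feel.pkl","rb")) if __import__("os").path.exists("feel.pkl") else []
    Rm=R.from_rotvec(r[:,:3]).mean(); L.append((Rm.as_matrix(),r[:,3:6].mean(0),r[:,6:].mean(0),r[:,6:].std(0)))
    pickle.dump(L,open("feel.pkl","wb"))
    Mh=H.T@L[-1][0]; print("t",get_obs()["time_s"].__round__(2),"phi",np.degrees(np.arctan2(Mh[1,0],Mh[0,0])).round(2),"axis",np.degrees(Mh[:2,2]).round(2),"M head",(H.T@L[-1][2]).round(4),"F",L[-1][1].round(2))
def fit(bias=True):
    L=pickle.load(open("feel.pkl","rb")); A=[];b=[]
    for Rm,F,M,sd in L:
        K=np.array([[0,-1,0],[1,0,0],[0,0,0.]])  # v x (-Z) = -(v x Z)=(-vy, vx, 0)
        A.append(np.c_[K@Rm,np.eye(3)] if bias else K@Rm); b.append(M)
    A=np.vstack(A);b=np.hstack(b)
    x,res,rk,sv=np.linalg.lstsq(A,b,rcond=None); rr=b-A@x; s=rr.std()
    C=np.linalg.inv(A.T@A)*s**2
    # heavy angle about n relative to tool x: tool y is clockwise about n
    print("c",x[:3].round(4),"k",x[3:].round(4),"rms",s.round(4),"sd",np.sqrt(np.diag(C)).round(4)[:3],"heavy rel tool x about n",np.degrees(np.arctan2(-x[1],x[0])).round(1),"-> phi*",np.degrees(np.arctan2(x[1],-x[0])).round(1))
E
python3 -m crank '[[[0,0,0,2,-0.1,-2.9,0],[0,0,0,4,-0.2,-5.7,0],[0,0,0,4,-0.2,-5.7,0],[0,0,0,4,-0.2,-5.7,0],[0,0,0,4,-0.2,-5.7,0],[0,0,0,4,-0.2,-5.7,0],[0,0,0,0,0,0,0],[0,0,0,0,0,0,0],[0,0,0,0,0,0,0],[0,0,0,0,0,0,0]]]' >/dev/null
python3 -c "
from h import *
feel2(24)"
python3 -m crank '[[[0,0,0,-2,0.1,2.9,0],[0,0,0,-4,0.2,5.7,0],[0,0,0,-4,0.2,5.7,0],[0,0,0,-4,0.2,5.7,0],[0,0,0,-4,0.2,5.7,0],[0,0,0,-4,0.2,5.7,0],[0,0,0,-4,0.2,5.7,0],[0,0,0,-4,0.2,5.7,0],[0,0,0,0,0,0,0],[0,0,0,0,0,0,0]]]' >/dev/null
python3 -c "
from h import *
feel2(24)"
python3 -m crank '[[[0,0,0,-2,0.1,2.9,0],[0,0,0,-4,0.2,5.7,0],[0,0,0,-4,0.2,5.7,0],[0,0,0,-4,0.2,5.7,0],[0,0,0,-4,0.2,5.7,0],[0,0,0,-4,0.2,5.7,0],[0,0,0,-4,0.2,5.7,0],[0,0,0,-4,0.2,5.7,0],[0,0,0,0,0,0,0],[0,0,0,0,0,0,0]]]' >/dev/null
python3 -c "
from h import *
feel2(24)"
python3 -m crank '[[[0,0,0,-2,0.1,2.9,0],[0,0,0,-4,0.2,5.7,0],[0,0,0,-4,0.2,5.7,0],[0,0,0,-4,0.2,5.7,0],[0,0,0,-4,0.2,5.7,0],[0,0,0,-4,0.2,5.7,0],[0,0,0,-4,0.2,5.7,0],[0,0,0,-4,0.2,5.7,0],[0,0,0,0,0,0,0],[0,0,0,0,0,0,0]]]' >/dev/null
python3 -c "
from h import *
feel2(24);fit();fit(False);togo(60,.08)"
```

```text
t 17.28 phi -96.28 axis [ 0.37 -0.67] M head [-0.0992  1.0467  0.0644] F [-0.08  0.08 -6.92]
t 19.32 phi -42.38 axis [ 0.74 -0.19] M head [-0.0455  0.9722  0.0338] F [-0.22 -0.15 -6.83]
t 21.35 phi 11.56 axis [0.46 0.44] M head [ 0.0393  0.9561 -0.0405] F [ 0.16  0.03 -6.86]
t 23.38 phi 65.53 axis [-0.31  0.58] M head [ 0.0976  1.0208 -0.0691] F [-0.04 -0.08 -6.98]
c [-0.1543  0.0495  3.6131] k [-0.0471 -1.0198 -0.0035] rms 0.0035 sd [0.018  0.0156 1.8504] heavy rel tool x about n -162.2 -> phi* 17.8
c [-0.1366  0.0365  1.8318] k [] rms 0.0044 sd [0.0026 0.0024 0.0043] heavy rel tool x about n -165.0 -> phi* 15.0
t 23.38 p [ 0.5142 -0.1067  0.2734] x [0.376 0.894 0.243] z [ 0.569 -0.016 -0.822] yaw 67.2 j [-0.485 -0.226  2.219  0.435  0.639 -1.871] F [ 0.27  1.15 -6.44] M [0.168 1.013 0.026] g 0.151
togo cm [0.51 0.36 0.16] deg [ 2.69 -0.41 -4.91] | head: lat(up,e) mm [-5.  -3.9] h mm 81.5 phi 65.57 axis err deg [-0.31  0.58]
wrench head F [-3.52  1.16 -5.4 ] M [ 0.115  1.02  -0.048]
```

Run:
```python
from h import *
L=pickle.load(open("feel.pkl","rb"))
def mk(x,z):
    x=np.array(x,float);z=np.array(z,float);z/=np.linalg.norm(z);x-=z*(x@z);x/=np.linalg.norm(x);return np.stack([x,np.cross(z,x),z],1)
V=mk([.242,.970,-.004],[-.026,.003,-1])
L2=L+[(V,0,np.array([.142,-.039,-.010]),0)]
for x,z,m in [([.818,-.024,.575],[.575,-.021,-.818],[.023,.93,-.0213]),([.435,.857,.276],[.565,-.021,-.825],[.11,1.004,-.0644]),([.403,-.856,.324],[.583,-.032,-.812],[-.074,.969,.0538])]:
    L2.append((mk(x,z),0,H@np.array(m),0))
def run(L,bias):
    K=np.array([[0,-1,0],[1,0,0],[0,0,0.]]);A=[];b=[]
    for Rm,F,M,sd in L: A.append(np.c_[K@Rm,np.eye(3)[:,:bias]]);b.append(M)
    A=np.vstack(A);b=np.hstack(b);x=np.linalg.lstsq(A,b,rcond=None)[0];r=b-A@x;s=np.sqrt(r@r/(len(b)-A.shape[1]));C=np.linalg.inv(A.T@A)*s*s
    print(bias,x.round(4),"rms",s.round(4),"sd",np.sqrt(np.diag(C)).round(4),"phi*",np.degrees(-np.arctan2(-x[1],x[0]))%360-180); print((r.reshape(-1,3)).round(3).tolist())
for b in (0,2,3): run(L2,b)
```

```text
0 [-0.139   0.0381  1.826 ] rms 0.0062 sd [0.0027 0.0024 0.0046] phi* -15.318714021864594
[[0.003, 0.007, -0.004], [0.003, 0.01, 0.002], [0.005, 0.001, -0.011], [-0.004, -0.0, -0.001], [0.003, 0.005, -0.01], [0.0, -0.007, -0.004], [-0.005, -0.001, 0.01], [-0.007, -0.009, 0.002]]
2 [-1.3910e-01  3.6600e-02  1.8149e+00  9.0000e-04  6.4000e-03] rms 0.0064 sd [0.0028 0.0035 0.0131 0.003  0.0069] phi* -14.761803200309714
[[0.003, 0.006, -0.004], [0.004, 0.009, 0.002], [0.005, 0.001, -0.011], [-0.004, 0.001, -0.001], [0.003, -0.0, -0.01], [0.001, -0.007, -0.004], [-0.005, 0.0, 0.01], [-0.006, -0.01, 0.002]]
3 [-1.3910e-01  3.6600e-02  1.8149e+00  9.0000e-04  6.4000e-03 -2.0000e-03] rms 0.0064 sd [0.0028 0.0035 0.0132 0.003  0.007  0.0023] phi* -14.7618032003098
[[0.003, 0.006, -0.002], [0.004, 0.009, 0.004], [0.005, 0.001, -0.009], [-0.004, 0.001, 0.001], [0.003, -0.0, -0.008], [0.001, -0.007, -0.002], [-0.005, 0.0, 0.012], [-0.006, -0.01, 0.004]]
```

The heavy side sits 195° from tool x, so the tool's final angle is φ* ≈ -15° ± 1.5°, and all the fits agree. I'll turn back to a fitting angle near the hub's square and approach.

```bash
python3 -m crank '[[[0.1,0,-0.1,2,-0.1,-2.9,0],[0.25,0.04,-0.25,4,-0.2,-5.7,0],[0.25,0.04,-0.25,4,-0.2,-5.7,0],[0.25,0.04,-0.25,4,-0.2,-5.7,0],[0.25,0.04,-0.25,4,-0.2,-5.7,0],[0.25,0.04,-0.25,4,-0.2,-5.7,0],[0.25,0.04,-0.25,4,-0.2,-5.7,0],[0.25,0.04,-0.25,4,-0.2,-5.7,0],[0.25,0,-0.25,4,-0.2,-5.7,0],[0,0,0,2,0,-2.9,0]]]' >/dev/null
python3 -c "
from h import *
togo(1.5,.05)
c=capture('scene');cv2.imwrite('pics/s5.png',cv2.resize(c['img'][170:320,150:350],None,fx=4,fy=4,interpolation=2))
c=capture('top');cv2.imwrite('pics/t5.png',cv2.resize(c['img'][100:250,280:480],None,fx=4,fy=4,interpolation=2))
"
```

```text
t 24.22 p [ 0.5369 -0.1045  0.2527] x [ 0.814 -0.024  0.581] z [ 0.581 -0.022 -0.814] yaw -1.7 j [-0.456 -0.146  2.195  0.458  0.562 -0.749] F [-0.61 -0.2  -6.65] M [0.062 0.968 0.011] g 0.15
togo cm [-0.04  0.06 -0.22] deg [-0.6   0.54  0.49] | head: lat(up,e) mm [ 1.6 -0.6] h mm 51.6 phi 0.74 axis err deg [0.52 0.23]
wrench head F [-4.31 -0.23 -5.1 ] M [ 0.021  0.97  -0.001]
```

View pics/s5.png

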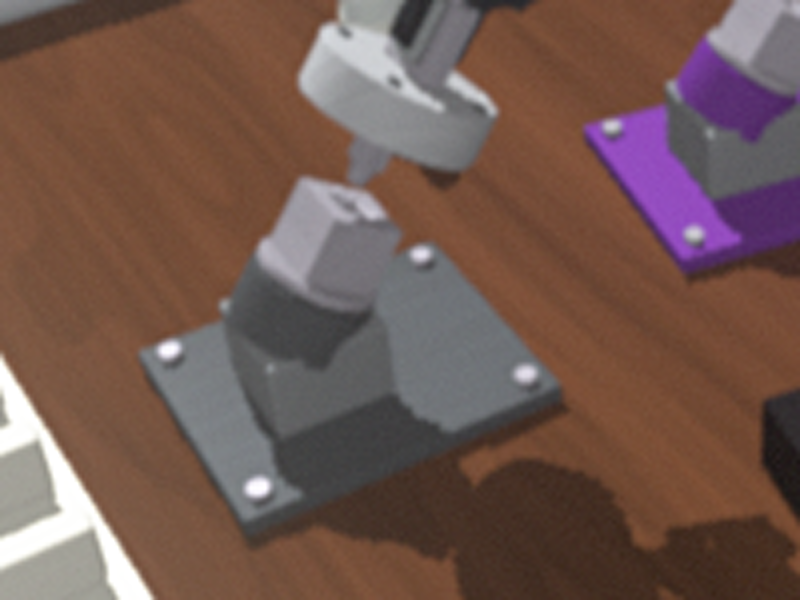

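View pics/t5.png

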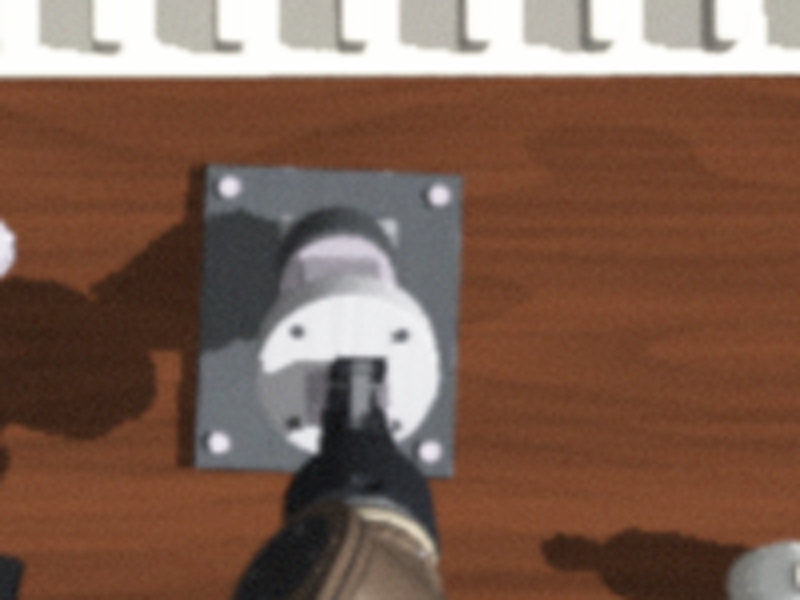

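Run:
```python
from h import *
from scipy.optimize import least_squares
o=get_obs(); M=R.from_rotvec(o["ee_rot"]).as_matrix()
zt=M[:,2]; org=o["position"]+zt*D; print("pred rotor origin head", ((H.T@(org-S))*1000).round(1))
def proj(c,P):
    q=c["extrinsics"]@np.r_[P,1]; return np.array([c["fx"]*q[0]/q[2]+c["cx"],c["fy"]*q[1]/q[2]+c["cy"]])
out=[]
for nm,(x0,y0,x1,y1) in dict(scene=(190,170,290,245),top=(310,140,410,215)).items():
    c=capture(nm); P=cloud(c)
    L=(P-S)@H; r=np.hypot(L[...,0],L[...,1])
    m=(L[...,2]>.074)&(L[...,2]<.090)&(r<.07); q=L[m]
    # top face points & outline
    print(nm,len(q),"median n",np.median(q[:,2]))
    hi=np.histogram(L[(r<.06)&(L[...,2]>.02)&(L[...,2]<.13)][:,2],bins=np.arange(.02,.13,.004));print([(int(b*1000),int(k)) for b,k in zip(hi[1],hi[0])])
    # rim: convex hull extreme points of drum points (h .045-.09)
    q=L[(r<.06)&(L[...,2]>.046)&(L[...,2]<.088)]
    from scipy.spatial import ConvexHull
    hp=q[ConvexHull(q[:,:2]).vertices][:,:2]; f=least_squares(lambda p:np.hypot(hp[:,0]-p[0],hp[:,1]-p[1])-.050,[0,0],loss="soft_l1",f_scale=.002); print("circle center mm",(f.x*1000).round(1),len(hp))
    k=8; im=cv2.resize(c["img"][y0:y1,x0:x1],None,fx=k,fy=k,interpolation=2)
    def pt(X): a=proj(c,X); return int((a[0]-x0+.5)*k),int((a[1]-y0+.5)*k)
    cv2.line(im,pt(org),pt(org+zt*.038),(0,0,255),1); cv2.line(im,pt(S),pt(S-n*.02),(0,255,0),1)
    cs=[pt(S+H@np.array([a*.022,b*.022,0])) for a,b in [(1,1),(1,-1),(-1,-1),(-1,1)]]
    cv2.polylines(im,[np.array(cs)],True,(0,255,255),1)
    cs=[pt(S+H@np.array([a*.009,b*.009,0])) for a,b in [(1,1),(1,-1),(-1,-1),(-1,1)]]
    cv2.polylines(im,[np.array(cs)],True,(0,255,0),1)
    cs=[pt(org-zt*.03+M@np.array([.05*np.cos(t),.05*np.sin(t),0])) for t in np.linspace(0,6.28,60)]
    cv2.polylines(im,[np.array(cs)],True,(255,0,255),1)
    cv2.imwrite(f"pics/ov_{nm}.png",im)
```

```text
pred rotor origin head [ 2.9 -0.2 52. ]
scene 554 median n 0.08023149205489097
[(20, 11), (24, 15), (28, 21), (32, 16), (36, 13), (40, 0), (44, 0), (48, 18), (52, 87), (56, 96), (60, 91), (64, 103), (68, 93), (72, 94), (76, 166), (80, 291), (84, 28), (88, 30), (92, 29), (96, 39), (100, 42), (104, 36), (108, 36), (112, 42), (116, 34), (120, 43), (124, 50)]
circle center mm [5.6 2.3] 30
top 1038 median n 0.08286777818065197
[(20, 0), (24, 0), (28, 0), (32, 0), (36, 0), (40, 0), (44, 0), (48, 2), (52, 10), (56, 30), (60, 41), (64, 27), (68, 40), (72, 33), (76, 139), (80, 550), (84, 313), (88, 25), (92, 9), (96, 4), (100, 7), (104, 4), (108, 6), (112, 9), (116, 5), (120, 14), (124, 15)]
circle center mm [5.4 0.2] 31
```

View pics/ov_scene.png

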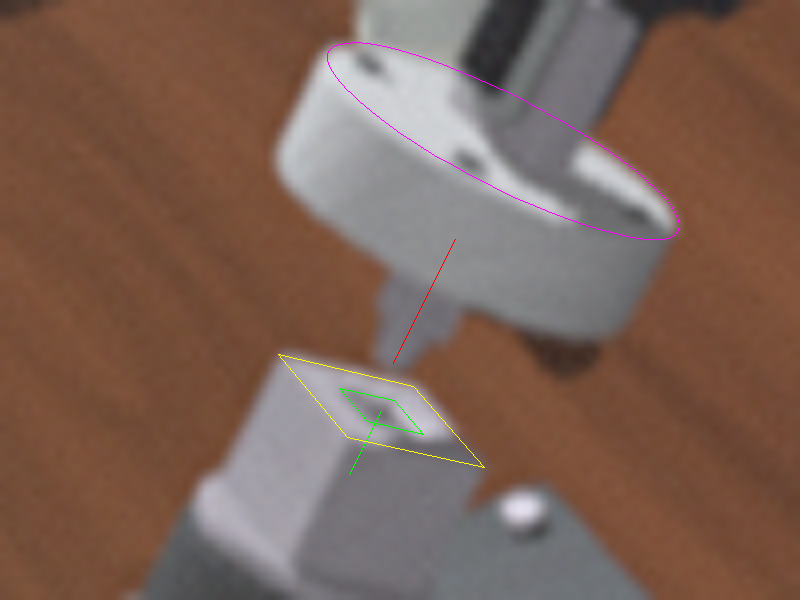

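View pics/ov_top.png

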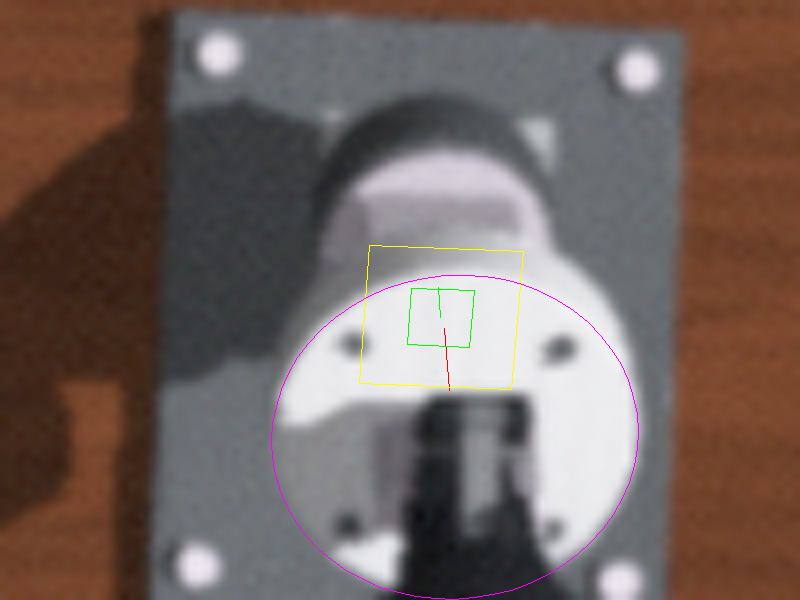

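The overlays agree: the predicted nose line ends at the real tip (392,368), and the predicted socket (381,411) sits on the real hole. I'll align and start inserting gently.

```bash
python3 -m crank '[[[0,0.05,-0.2,-0.5,0.5,0.5,0],[0,0,0,0,0,0,0],[0.3,0,-0.4,0,0,0,0],[0.3,0,-0.4,0,0,0,0],[0.2,0,-0.3,0,0,0,0],[0,0,0,0,0,0,0],[0,0,0,0,0,0,0],[0,0,0,0,0,0,0],[0,0,0,0,0,0,0],[0,0,0,0,0,0,0]]]' 
python3 -c "
from h import *
togo(1.5,.03)"
```

```text
time_s: 25.25
position: [0.546, -0.1043, 0.2393]
ee_rot: [2.972, -0.01, 0.939]
ft_force: [0.2, 0.9, -6.3]
gripper_width: 0.153
t 25.25 p [ 0.546  -0.1043  0.2393] x [0.819 0.001 0.574] z [ 0.574 -0.025 -0.818] yaw 0.1 j [-0.444 -0.103  2.183  0.456  0.533 -0.77 ] F [ 0.19  0.87 -6.31] M [0.09  0.948 0.013] g 0.153
togo cm [ 0.2  -0.01 -0.52] deg [ 0.38  0.07 -0.6 ] | head: lat(up,e) mm [1.3 0. ] h mm 35.4 phi 2.21 axis err deg [0.09 0.04]
wrench head F [-3.5   0.88 -5.26] M [ 0.046  0.951 -0.016]
```

```bash
python3 -m crank '[[[-0.1,0,-0.1,0.3,0,-0.4,0],[0.15,0,-0.2,0,0,0,0],[0.15,0,-0.25,0,0,0,0],[0.15,0,-0.2,0,0,0,0],[0.15,0,-0.25,0,0,0,0],[0,0,0,0,0,0,0],[0,0,0,0,0,0,0],[0,0,0,0,0,0,0],[0,0,0,0,0,0,0],[0,0,0,0,0,0,0]]]' >/dev/null
python3 - <<'E'
from h import *
togo(1.5,.024)
def proj(c,P):
    q=c["extrinsics"]@np.r_[P,1]; return np.array([c["fx"]*q[0]/q[2]+c["cx"],c["fy"]*q[1]/q[2]+c["cy"]])
c=capture("scene");cv2.imwrite("pics/s6.png",cv2.resize(c["img"][170:245,190:290],None,fx=8,fy=8,interpolation=2))
E
```

```text
t 26.08 p [ 0.5508 -0.1043  0.2286] x [ 0.82  -0.007  0.573] z [ 0.573 -0.024 -0.82 ] yaw -0.5 j [-0.44  -0.075  2.179  0.469  0.512 -0.775] F [-1.   -0.69 -6.69] M [ 0.131  1.096 -0.028] g 0.152
togo cm [ 0.06 -0.02  0.06] deg [ 0.06 -0.04 -0.26] | head: lat(up,e) mm [-0.8  0.2] h mm 23.8 phi 1.75 axis err deg [-0.04  0.09]
wrench head F [-4.62 -0.73 -4.92] M [ 0.05   1.101 -0.07 ]
```

View pics/s6.png

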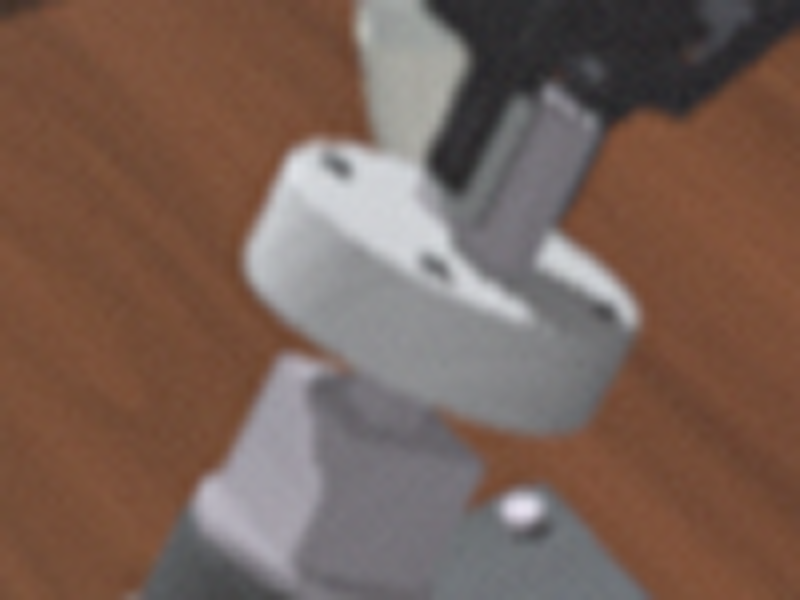

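The nose (400,390) is inside the socket mouth and the loads are small. Continuing.

```bash
python3 -m crank '[[[0.1,0,-0.15,0,0,0,0],[0.1,0,-0.15,0,0,0,0],[0.1,0,-0.15,0,0,0,0],[0.1,0,-0.15,0,0,0,0],[0.1,0,-0.15,0,0,0,0],[0.1,0,-0.1,0,0,0,0],[0,0,0,0,0,0,0],[0,0,0,0,0,0,0],[0,0,0,0,0,0,0],[0,0,0,0,0,0,0]]]' 
python3 -c "
from h import *
togo(1.5,.014)"
```

```text
time_s: 26.97
position: [0.5576, -0.1045, 0.2189]
ee_rot: [2.976, -0.021, 0.936]
ft_force: [-0.8, -1.3, -7.0]
gripper_width: 0.151
t 26.97 p [ 0.5576 -0.1045  0.2189] x [ 0.82  -0.007  0.573] z [ 0.572 -0.025 -0.82 ] yaw -0.5 j [-0.434 -0.044  2.17   0.481  0.49  -0.786] F [-0.83 -1.33 -6.97] M [-0.022  1.141 -0.113] g 0.151
togo cm [-0.04 -0.02  0.21] deg [ 0.09 -0.05 -0.25] | head: lat(up,e) mm [-0.8  0.3] h mm 12.1 phi 1.76 axis err deg [-0.05  0.07]
wrench head F [-4.63 -1.36 -5.27] M [-0.126  1.139 -0.05 ]
```

```bash
python3 -m crank '[[[0.08,0,-0.15,0,0,0,0],[0.1,0,-0.15,0,0,0,0],[0.1,0,-0.15,0,0,0,0],[0.1,0,-0.15,0,0,0,0],[0.1,0,-0.15,0,0,0,0],[0.1,0,-0.1,0,0,0,0],[0,0,0,0,0,0,0],[0,0,0,0,0,0,0],[0,0,0,0,0,0,0],[0,0,0,0,0,0,0]]]' 
python3 -c "
from h import *
togo(1.5,.0)"
```

```text
time_s: 27.8
position: [0.5641, -0.1048, 0.2095]
ee_rot: [2.975, -0.022, 0.937]
ft_force: [-2.0, 0.7, -6.6]
gripper_width: 0.148
t 27.8 p [ 0.5641 -0.1048  0.2095] x [ 0.82  -0.007  0.573] z [ 0.573 -0.025 -0.819] yaw -0.5 j [-0.428 -0.014  2.161  0.494  0.469 -0.797] F [-2.04  0.7  -6.57] M [-0.069  1.157 -0.148] g 0.148
togo cm [ 0.11 -0.04 -0.  ] deg [ 0.11 -0.04 -0.22] | head: lat(up,e) mm [-0.9  0.3] h mm 0.7 phi 1.75 axis err deg [-0.03  0.04]
wrench head F [-5.46  0.61 -4.19] M [-0.184  1.153 -0.052]
```

```bash
python3 -m crank '[[[0.06,0,-0.08,0,0,0,0],[0,0,0,0,0,0,0],[0.06,0,-0.08,0,0,0,0],[0,0,0,0,0,0,0],[0,0,0,0,0,0,0],[0,0,0,0,0,0,0],[0,0,0,0,0,0,0],[0,0,0,0,0,0,0],[0,0,0,0,0,0,0],[0,0,0,0,0,0,0]]]' 
python3 -c "
from h import *
togo(1.5,.0)
c=capture('scene');cv2.imwrite('pics/s7.png',cv2.resize(c['img'][170:245,190:290],None,fx=8,fy=8,interpolation=2))"
```

```text
time_s: 28.63
position: [0.5643, -0.1049, 0.2096]
ee_rot: [2.977, -0.017, 0.934]
ft_force: [-2.7, -1.2, -6.0]
gripper_width: 0.152
t 28.63 p [ 0.5643 -0.1049  0.2096] x [ 0.821 -0.004  0.571] z [ 0.571 -0.024 -0.82 ] yaw -0.3 j [-0.428 -0.013  2.159  0.493  0.472 -0.799] F [-2.72 -1.18 -6.02] M [-0.016  1.245 -0.124] g 0.152
togo cm [ 0.09 -0.02 -0.  ] deg [ 0.14 -0.13 -0.38] | head: lat(up,e) mm [-0.7  0.2] h mm 0.5 phi 1.9 axis err deg [-0.13  0.1 ]
wrench head F [-5.63 -1.3  -3.41] M [-0.13   1.243 -0.06 ]
```

View pics/s7.png

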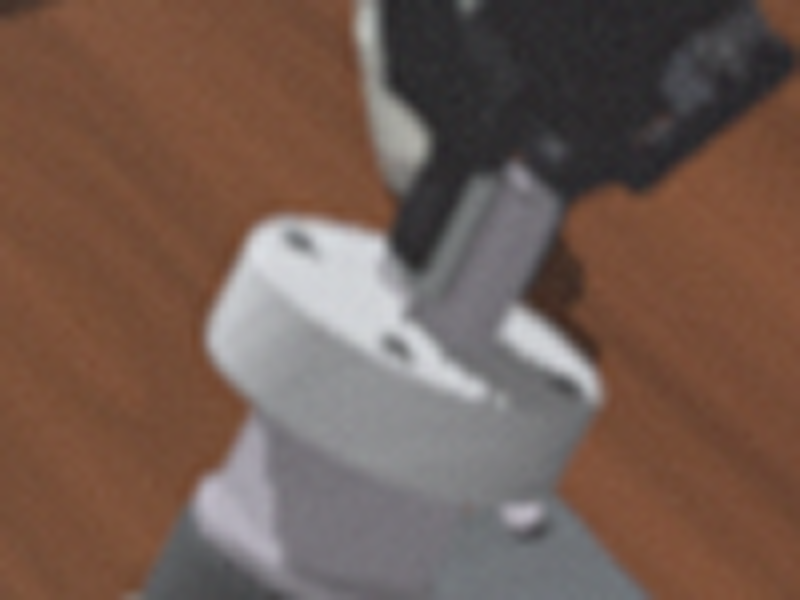

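```bash
python3 -m crank '[[[0.12,0,-0.16,0,0,0,0],[0.12,0,-0.16,0,0,0,0],[0.12,0,-0.16,0,0,0,0],[0.12,0,-0.16,0,0,0,0],[0.12,0,-0.16,0,0,0,0],[0.12,0,-0.16,0,0,0,0],[0.12,0,-0.16,0,0,0,0],[0.12,0,-0.16,0,0,0,0],[0.12,0,-0.16,0,0,0,0],[0.12,0,-0.16,0,0,0,0]]]' 
python3 -c "
from h import *
togo(1.5,.0)"
```

```text
time_s: 29.52
position: [0.5659, -0.1058, 0.2108]
ee_rot: [2.987, 0.032, 0.908]
ft_force: [-26.5, 0.5, 12.6]
gripper_width: 0.148
t 29.52 p [ 0.5659 -0.1058  0.2108] x [0.831 0.025 0.556] z [ 0.557 -0.013 -0.831] yaw 1.7 j [-0.43  -0.007  2.147  0.479  0.499 -0.816] F [-26.48   0.49  12.64] M [-0.326  2.734 -0.404] g 0.148
togo cm [-0.07  0.07 -0.13] deg [ 0.56 -1.18 -2.13] | head: lat(up,e) mm [ 1.4 -0.7] h mm 0.6 phi 3.61 axis err deg [-1.16  0.7 ]
wrench head F [-14.44  -0.71  25.54] M [-0.6    2.716 -0.073]
```

A 30 N push along the axis produced no further travel (h stays at 0.6 mm), so the rotor is home. Next I'll relax, re-align and turn in the bearing towards φ*.

```bash
python3 -m crank '[[[-0.1,0.07,-0.05,0.5,-1.1,-0.5,0],[0,0,0,0,0,0,0],[0,0,0,2,-0.1,-2.9,0],[0,0,0,2,-0.1,-2.9,0],[0,0,0,2,-0.1,-2.9,0],[0,0,0,2,-0.1,-2.9,0],[0,0,0,2,-0.1,-2.9,0],[0,0,0,0,0,0,0],[0,0,0,0,0,0,0],[0,0,0,0,0,0,0]]]' 
python3 -c "
from h import *
togo(-15,.0)"
```

```text
time_s: 30.35
position: [0.5635, -0.1065, 0.2094]
ee_rot: [-2.893, 0.446, -0.916]
ft_force: [-2.9, -2.2, -6.9]
gripper_width: 0.15
t 30.35 p [ 0.5635 -0.1065  0.2094] x [ 0.78  -0.296  0.552] z [ 0.573 -0.017 -0.819] yaw -20.8 j [-0.435 -0.014  2.161  0.515  0.477 -0.528] F [-2.86 -2.25 -6.95] M [-0.156  1.232 -0.113] g 0.15
togo cm [0.17 0.14 0.01] deg [-0.49  0.02 -0.22] | head: lat(up,e) mm [-1.4 -1.4] h mm 0.8 phi -15.1 axis err deg [0.   0.53]
wrench head F [-6.24 -2.38 -4.11] M [-0.238  1.224  0.029]
```

```bash
python3 -m crank '[[[0.1,0.1,0,0,0,0,0],[0,0,0,2,-0.1,-2.9,0],[0,0,0,4,-0.2,-5.7,0],[0,0,0,4,-0.2,-5.7,0],[0,0,0,2,-0.1,-2.9,0],[0,0,0,-2,0.1,2.9,0],[0,0,0,-4,0.2,5.7,0],[0,0,0,-4,0.2,5.7,0],[0,0,0,-2,0.1,2.9,0],[0,0,0,0,0,0,0]]]' >/dev/null
python3 -c "
from h import *
togo(-15,.0);feel(30)"
python3 -m crank '[[[0,0,0,0,0,0,0],[0,0,0,-2,0.1,2.9,0],[0,0,0,-4,0.2,5.7,0],[0,0,0,-4,0.2,5.7,0],[0,0,0,-2,0.1,2.9,0],[0,0,0,2,-0.1,-2.9,0],[0,0,0,4,-0.2,-5.7,0],[0,0,0,4,-0.2,-5.7,0],[0,0,0,2,-0.1,-2.9,0],[0,0,0,0,0,0,0]]]' >/dev/null
python3 -c "
from h import *
togo(-15,.0);feel(30)
c=capture('wrist');cv2.imwrite('pics/w8.png',c['img'])"
```

```text
t 31.18 p [ 0.5639 -0.1061  0.2094] x [ 0.783 -0.285  0.552] z [ 0.571 -0.019 -0.82 ] yaw -20.0 j [-0.433 -0.013  2.159  0.506  0.477 -0.528] F [-3.43 -1.58 -6.38] M [-0.183  1.365 -0.171] g 0.147
togo cm [0.13 0.1  0.02] deg [-0.01 -0.13 -0.67] | head: lat(up,e) mm [-1.1 -1. ] h mm 0.6 phi -14.45 axis err deg [-0.13  0.39]
wrench head F [-6.4  -1.73 -3.3 ] M [-0.299  1.356  0.   ]
FEEL phi -14.60 Mz 0.0142 +- 0.0058  Mxy [-0.274  1.285]
t 33.52 p [ 0.564  -0.1062  0.2095] x [ 0.783 -0.287  0.552] z [ 0.572 -0.019 -0.82 ] yaw -20.2 j [-0.433 -0.013  2.159  0.507  0.477 -0.528] F [-3.24 -0.94 -5.6 ] M [-0.197  1.232 -0.13 ] g 0.148
togo cm [0.12 0.1  0.  ] deg [-0.1  -0.1  -0.59] | head: lat(up,e) mm [-0.9 -1.1] h mm 0.6 phi -14.58 axis err deg [-0.11  0.42]
wrench head F [-5.83 -1.09 -2.76] M [-0.281  1.222  0.038]
FEEL phi -14.48 Mz 0.0035 +- 0.0062  Mxy [-0.271  1.234]
```

View pics/w8.png

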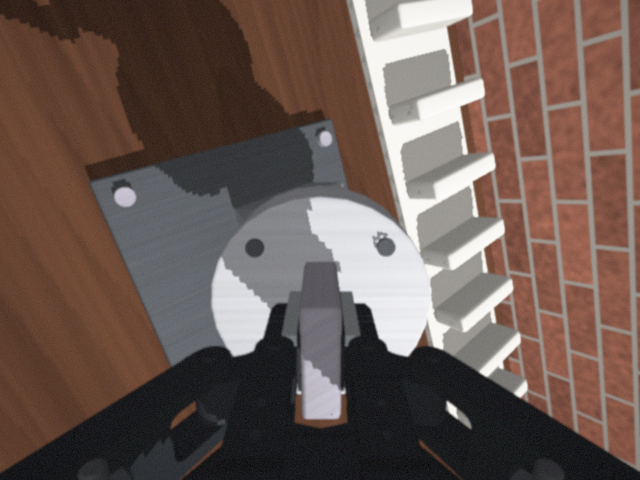

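The rotor sits in the jaws exactly as before (drum at 320,290, paddle at 320,345), so it hasn't slipped. The torque is near zero here, but face friction and play blur it. I'll ease back 3 mm, centre the hub's play and feel again.

```bash
python3 -m crank '[[[-0.2,-0.05,0.2,0,0,0,0],[0,0,0,0,0,0,0],[0,0,0,1.65,-0.1,-2.4,0],[0,0,0,1.65,-0.1,-2.4,0],[0,0,0,0,0,0,0],[0,0,0,0,0,0,0],[0,0,0,-1.65,0.1,2.4,0],[0,0,0,-1.65,0.1,2.4,0],[0,0,0,0,0,0,0],[0,0,0,0,0,0,0]]]' >/dev/null
python3 -c "
from h import *
togo(-15,.0);feel(60)"
```

```text
t 35.9 p [ 0.5624 -0.106   0.2124] x [ 0.783 -0.283  0.554] z [ 0.573 -0.017 -0.819] yaw -19.8 j [-0.435 -0.021  2.162  0.508  0.483 -0.533] F [-0.98  0.47 -7.93] M [-0.032  1.129 -0.034] g 0.151
togo cm [ 0.27  0.08 -0.29] deg [-0.01 -0.01 -0.87] | head: lat(up,e) mm [-0.5 -0.9] h mm 3.9 phi -14.29 axis err deg [-0.01  0.5 ]
wrench head F [-5.36  0.42 -5.92] M [-0.087  1.127  0.02 ]
FEEL phi -14.27 Mz 0.0153 +- 0.0037  Mxy [0.05  1.007]
```

Contact with the socket can pass hub friction of up to 0.035 N m, so these in-bearing readings are not clean, and they hint at 5–10° away from the in-hand fit. There is time, so I'll withdraw along the axis, settle it in free air at this angle, and re-insert.

```bash
python3 -m crank '[[[-0.3,0.02,0.4,0,0,0,0],[-0.43,0.02,0.61,0,0,0,0],[-0.43,0.02,0.61,0,0,0,0],[-0.43,0.02,0.61,0,0,0,0],[-0.43,0.02,0.61,0,0,0,0],[-0.43,0.02,0.61,0,0,0,0],[-0.2,0,0.3,0,0,0,0],[0,0,0,0,0,0,0],[0,0,0,0,0,0,0],[0,0,0,0,0,0,0]]]' >/dev/null
python3 -c "
from h import *
togo(-15,.045);feel2(90)
fit(False);fit()"
```

```text
t 39.73 p [ 0.5332 -0.1055  0.2571] x [ 0.779 -0.281  0.56 ] z [ 0.578 -0.021 -0.816] yaw -19.8 j [-0.461 -0.16   2.198  0.452  0.577 -0.485] F [ 0.11  0.22 -7.4 ] M [0.004 0.941 0.006] g 0.151
togo cm [ 0.61  0.15 -1.07] deg [ 0.25  0.33 -0.8 ] | head: lat(up,e) mm [ 1.2 -1.8] h mm 57.3 phi -14.21 axis err deg [0.34 0.27]
wrench head F [-4.16  0.23 -6.12] M [-0.028  0.94   0.027]
t 44.23 phi -14.21 axis [0.31 0.29] M head [-0.0037  0.9356  0.0023] F [-0.   -0.01 -7.01]
c [-0.1373  0.0374  1.8299] k [] rms 0.0043 sd [0.0026 0.0022 0.0041] heavy rel tool x about n -164.8 -> phi* 15.2
c [-0.152   0.0482  3.377 ] k [-0.0401 -0.8848 -0.0028] rms 0.0034 sd [0.0072 0.0068 0.7545] heavy rel tool x about n -162.4 -> phi* 17.6
```

In free air at φ = -14.2° the axial torque is 0.002 ± 0.0025 N m, which confirms the low point at about -15°. Re-inserting at this angle, which the hub already has.

```bash
python3 -c "
from h import *
togo(-14.5,.033,(-.0007,-.0003))"
```

```text
t 44.23 p [ 0.5333 -0.1054  0.2568] x [ 0.78  -0.281  0.559] z [ 0.578 -0.021 -0.816] yaw -19.8 j [-0.461 -0.159  2.198  0.452  0.577 -0.485] F [ 0.19  0.17 -7.56] M [0.063 0.902 0.013] g 0.153
togo cm [ 1.24  0.09 -2.07] deg [-0.05  0.32 -0.4 ] | head: lat(up,e) mm [ 1.  -1.7] h mm 57.0 phi -14.21 axis err deg [0.31 0.28]
wrench head F [-4.18  0.18 -6.29] M [ 0.025  0.904 -0.002]
```

```bash
python3 -m crank '[[[-0.1,0.14,-0.1,0,0.3,-0.2,0],[0,0,0,0,0,0,0],[0.3,0,-0.45,0,0,0,0],[0.3,0,-0.45,0,0,0,0],[0.3,0,-0.45,0,0,0,0],[0.2,-0.05,-0.3,0,0,0,0],[0,0,0,0,0,0,0],[0,0,0,0,0,0,0],[0,0,0,0,0,0,0],[0,0,0,0,0,0,0]]]' >/dev/null; python3 -c "
from h import *
togo(-14.5,.033,(-.0007,-.0003))
c=capture('scene');cv2.imwrite('pics/s9.png',cv2.resize(c['img'][170:245,190:290],None,fx=8,fy=8,interpolation=2))"
```

```text
t 45.07 p [ 0.5444 -0.1043  0.2363] x [ 0.783 -0.285  0.553] z [ 0.572 -0.023 -0.82 ] yaw -20.0 j [-0.446 -0.102  2.187  0.461  0.533 -0.487] F [-0.29 -0.06 -6.92] M [0.072 0.961 0.02 ] g 0.152
togo cm [ 0.13 -0.03 -0.02] deg [-0.11 -0.11 -0.18] | head: lat(up,e) mm [-1.6 -0.1] h mm 33.9 phi -14.42 axis err deg [-0.11  0.19]
wrench head F [-4.21 -0.07 -5.5 ] M [0.034 0.963 0.   ]
```

View pics/s9.png

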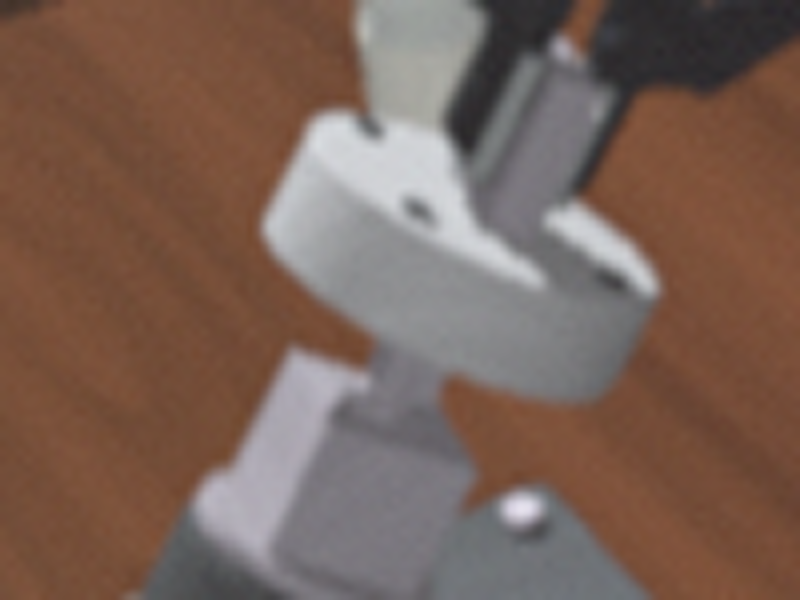

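```bash
python3 -m crank '[[[0.08,0,0.05,-0.1,-0.1,-0.2,0],[0.15,0,-0.2,0,0,0,0],[0.15,0,-0.2,0,0,0,0],[0.15,0,-0.2,0,0,0,0],[0.15,0,-0.2,0,0,0,0],[0.1,0,-0.2,0,0,0,0],[0,0,0,0,0,0,0],[0,0,0,0,0,0,0],[0,0,0,0,0,0,0],[0,0,0,0,0,0,0]]]' >/dev/null; python3 -c "
from h import *
togo(-14.5,.0,(-.0007,-.0003))"
```

```text
t 45.95 p [ 0.5524 -0.1044  0.2273] x [ 0.782 -0.284  0.554] z [ 0.572 -0.026 -0.82 ] yaw -20.0 j [-0.438 -0.069  2.176  0.467  0.509 -0.491] F [-1.35 -0.63 -7.37] M [-0.057  1.01  -0.002] g 0.15
togo cm [ 1.22 -0.1  -1.81] deg [ 0.04 -0.08 -0.09] | head: lat(up,e) mm [-0.3  0.2] h mm 21.9 phi -14.4 axis err deg [-0.08  0.01]
wrench head F [-5.31 -0.69 -5.28] M [-0.085  1.006  0.057]
```

Going well; advancing the remaining distance.

```bash
python3 -m crank '[[[0.12,0,-0.18,0,0,0,0],[0.12,-0.03,-0.18,0,0,0,0],[0.12,0,-0.18,0,0,0,0],[0.12,0,-0.18,0,0,0,0],[0.12,-0.03,-0.18,0,0,0,0],[0.12,0,-0.18,0,0,0,0],[0.12,0,-0.18,0,0,0,0],[0,0,0,0,0,0,0],[0,0,0,0,0,0,0],[0,0,0,0,0,0,0]]]' >/dev/null; python3 -c "
from h import *
togo(-14.5,.0,(-.0007,-.0003))"
python3 -m crank '[[[0.12,0,-0.16,0,0,0,0],[0.12,0,-0.16,0,0,0,0],[0.12,0,-0.16,0,0,0,0],[0.12,0,-0.16,0,0,0,0],[0.1,0,-0.16,0,0,0,0],[0,0,0,0,0,0,0],[0,0,0,0,0,0,0],[0,0,0,0,0,0,0],[0,0,0,0,0,0,0],[0,0,0,0,0,0,0]]]' >/dev/null; python3 -c "
from h import *
togo(-14.5,.0,(-.0007,-.0003))"
```

```text
t 46.78 p [ 0.5621 -0.105   0.213 ] x [ 0.782 -0.285  0.555] z [ 0.572 -0.026 -0.82 ] yaw -20.0 j [-0.43  -0.024  2.163  0.488  0.477 -0.509] F [-1.51  0.57 -6.58] M [ 0.021  0.987 -0.004] g 0.147
togo cm [ 0.25 -0.05 -0.39] deg [ 0.02 -0.06 -0.07] | head: lat(up,e) mm [-0.5  0.1] h mm 4.6 phi -14.43 axis err deg [-0.06  0.02]
wrench head F [-5.03  0.5  -4.51] M [-0.022  0.987  0.01 ]
t 47.62 p [ 0.5647 -0.1055  0.2106] x [ 0.788 -0.276  0.55 ] z [ 0.567 -0.021 -0.823] yaw -19.3 j [-0.43  -0.013  2.155  0.488  0.481 -0.519] F [-0.34 -0.07 -7.34] M [ 0.068  1.005 -0.027] g 0.146
togo cm [-0.01  0.01 -0.15] deg [ 0.13 -0.42 -0.65] | head: lat(up,e) mm [ 0.2 -0.4] h mm 1.2 phi -13.88 axis err deg [-0.41  0.25]
wrench head F [-4.48 -0.09 -5.82] M [ 0.003  1.008 -0.035]
```

```bash
python3 -m crank '[[[0.05,0,-0.1,0.1,-0.4,-0.6,0],[0,0,0,0,0,0,0],[0.08,0,-0.12,0,0,0,0],[0.08,0,-0.12,0,0,0,0],[0.05,0,-0.08,0,0,0,0],[0.05,0,-0.08,0,0,0,0],[0.05,0,-0.08,0,0,0,0],[0.05,0,-0.08,0,0,0,0],[0.05,0,-0.08,0,0,0,0],[0.05,0,-0.08,0,0,0,0]]]' >/dev/null; python3 -c "
from h import *
togo(-14.5,.0,(-.0007,-.0003))"
```

```text
t 48.45 p [ 0.5652 -0.1056  0.2103] x [ 0.789 -0.275  0.549] z [ 0.566 -0.02  -0.824] yaw -19.2 j [-0.43  -0.011  2.154  0.489  0.482 -0.521] F [-14.44   0.79   3.8 ] M [-0.04   1.967 -0.11 ] g 0.149
togo cm [-0.07  0.02 -0.12] deg [ 0.09 -0.49 -0.75] | head: lat(up,e) mm [ 0.5 -0.5] h mm 0.6 phi -13.82 axis err deg [-0.49  0.34]
wrench head F [-9.66  0.14 11.4 ] M [-0.169  1.963 -0.016]
```

```bash
python3 -m crank '[[[-0.03,0.02,-0.03,0.3,-0.4,-1.1,0],[0,0,0,0,0,0,0],[0.02,0,-0.03,0,0,0,0],[0.02,0,-0.03,0,0,0,0],[0.02,0,-0.03,0,0,0,0],[0.02,0,-0.03,0,0,0,0],[0.02,0,-0.03,0,0,0,0],[0.02,0,-0.03,0,0,0,0],[0.02,0,-0.03,0,0,0,0],[0.02,0,-0.03,0,0,0,0]]]' >/dev/null; python3 -c "
from h import *
o,M=togo(-14.5,.0,(-.0007,-.0003));print(np.abs(o['joint_vel']).max())
feel(20);togo(-14.5,0)
c=capture('scene');cv2.imwrite('pics/s10.png',cv2.resize(c['img'][170:245,190:290],None,fx=8,fy=8,interpolation=2))
c=capture('top');cv2.imwrite('pics/t10.png',c['img'])
c=capture('wrist');cv2.imwrite('pics/w10.png',c['img'])"
```

```text
t 49.28 p [ 0.5649 -0.1055  0.21  ] x [ 0.785 -0.288  0.549] z [ 0.568 -0.023 -0.823] yaw -20.2 j [-0.429 -0.011  2.156  0.487  0.478 -0.506] F [-9.97 -0.16 -0.61] M [-0.     1.568 -0.032] g 0.147
togo cm [-0.03  0.   -0.09] deg [-0.22 -0.37 -0.02] | head: lat(up,e) mm [ 0.1 -0.3] h mm 0.6 phi -14.6 axis err deg [-0.38  0.18]
wrench head F [-8.5  -0.62  5.21] M [-0.077  1.567  0.015]
0.013551016035392764
FEEL phi -14.60 Mz -0.0270 +- 0.0072  Mxy [-0.057  1.584]
t 50.28 p [ 0.5649 -0.1054  0.21  ] x [ 0.785 -0.288  0.549] z [ 0.568 -0.023 -0.823] yaw -20.2 j [-0.429 -0.011  2.156  0.488  0.478 -0.506] F [-9.84  0.2  -0.13] M [ 0.004  1.608 -0.08 ] g 0.155
togo cm [ 0.02  0.03 -0.05] deg [-0.22 -0.37 -0.02] | head: lat(up,e) mm [ 0.1 -0.3] h mm 0.5 phi -14.6 axis err deg [-0.38  0.18]
wrench head F [-8.13 -0.25  5.54] M [-0.102  1.607 -0.026]
```

View pics/s10.png

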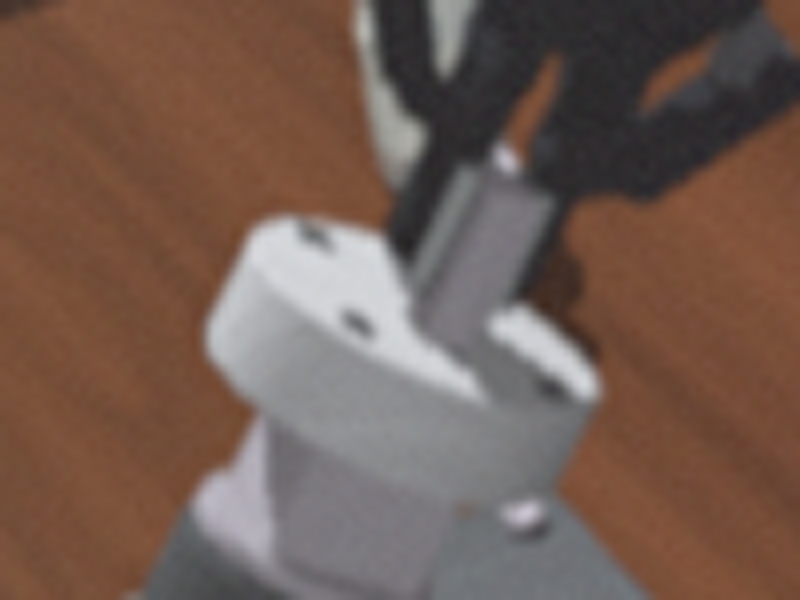

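View pics/t10.png

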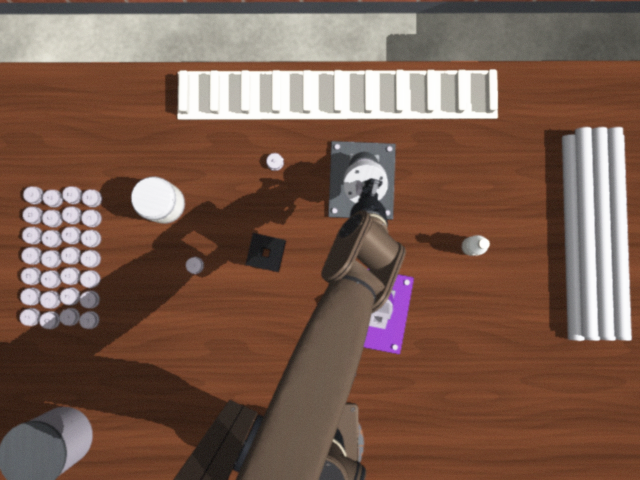

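View pics/w10.png

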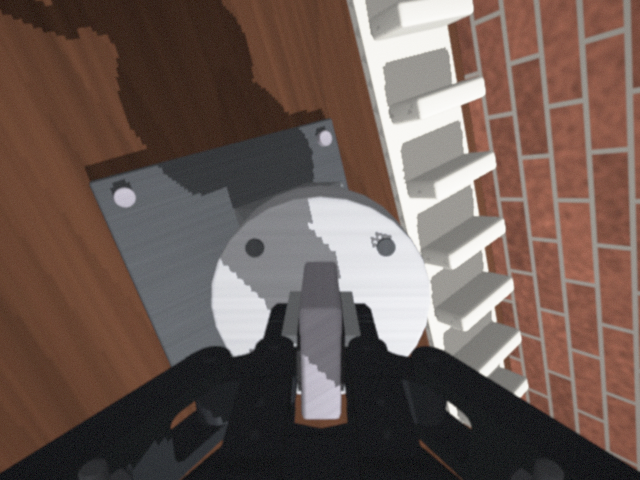

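The drum sits on the hub's face (scene crop 400,440), the paddle is still in the jaws and unslipped (wrist 320,345), and the tin, bottle and plugs are where they were. The arm is still, at φ = -14.6°. Handing in.

```bash
python3 -c "
from workcell import close_job
print(close_job())"
```

```text
the job is handed in; nothing more can be done
None
```

The rotor is fully home in the grey stand's bearing with its heavy side at or near the lowest point. The gripper still holds the paddle still, and I handed the job in at about 50 s.

- **Finding the heavy side:** I turned the rotor in the hand about the 35° axis, from -96° to +66° (tool angle from uphill). The fits put the lowest point at a tool angle of about -15°, with the separate fits ranging from about -15° to -18°. The job ended at -14.6°.
- **Free-air check:** with the rotor drawn out again at -14.2°, the torque about the axis was 0.002 ± 0.0025 N m, which agrees with that angle.
- **Seating:** pushing along the axis, about 30 N on the first insertion and about 17 N on the second, gave no further travel. The picture shows the drum flush on the hub. I left a light push of about 10 N on it.
- **Grip and surroundings:** the rotor had not slipped in the jaws, and the tin, bottle and plugs had not moved.

**Readings that disagreed:**
- Torque readings taken in the bearing varied from -0.027 to +0.015 N m, with the sign depending on contact. I put this down to socket and face friction and relied on the free-air readings.
- The swing in axial torque came out at about 0.07–0.08 N m instead of the stated 0.09. I did not find out why.

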